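# Pack the two-tier meal carrier

## Task

Pack the two-tier meal carrier on the serving counter: first put the large round tub in the longer compartment of the lower tray (the one with corner pillars) and the medium round tub in its shorter compartment, then stack the tray with the upright grip plate on top, long side over long side, so that it sits level on all four pillars inside their corner guides, and only then put the small round tub in either compartment of that upper tray. Keep the tubs and the tray upright and set each down rather than dropping it, and leave the square boxes and the sauce bottle where they are.

Things in the scene. Friction and masses are not known exactly. Their poses are not given: they have to be found in the camera images.
- lower_tray: Beige tray, fixed, 240 (x) by 120 (y), all in mm. Origin: centre of underside, z up. Floor 5, walls 5 thick, 22 high. Cross wall at x=-19: longer compartment x -17..115 (middle 49), shorter x -115..-21 (middle -68). Each corner: 16 mm square post, flat top at z=70, inside an L-shaped guide (24 mm legs, inner faces x=+-115, y=+-55) to z=78, then flared out to z=88; upper tray has 3 mm play a side.
- upper_tray: Beige tray, loose, 350 g, 224 (x) by 104 (y) mm, flat underside. Origin: centre of underside, z up. Floor 4 thick, walls 4 thick, 20 high. Grip plate across its middle: 10 thick (x), 70 wide (y), top at z=75; pinch it across its thickness. Two equal compartments, middles x=+-57. May be stacked either way round; its underside is then 70 mm above that of the lower tray.
- large_tub: Round food tub, straight-sided cardboard with a white lid, diameter 66 mm, height 56 mm. Origin: centre of its underside; z up. Loose, stands upright, about 250 g. The largest of the three round tubs.
- medium_tub: Round food tub, straight-sided cardboard with a white lid, diameter 52 mm, height 52 mm. Origin: centre of its underside; z up. Loose, stands upright, about 160 g. The middle one of the three round tubs.
- small_tub: Round food tub, straight-sided cardboard with a white lid, diameter 40 mm, height 48 mm. Origin: centre of its underside; z up. Loose, stands upright, about 80 g. The smallest of the three round tubs.
- square_box0: Square cardboard box with a white lid, 54 x 54 x 45 mm high; a bystander, not to be moved. Origin: centre of its underside, z up.
- square_box1: Square cardboard box with a white lid, 54 x 54 x 45 mm high; a bystander, not to be moved. Origin: centre of its underside, z up.
- sauce_bottle: Brown sauce bottle with a white cap, 62 mm diameter, 150 mm tall, standing; a bystander, not to be moved. Origin: centre of its underside, z up.
Things that resemble listed ones, but are neither listed nor needed, are in the scene too. What is shaped like the upper_tray but red or yellow is not meant.

How it is judged:
By the outcome, as a careful person would: the job done as asked, in the order asked, and still so for the second after the job is handed in, with the robot touching nothing.
It also fails if it takes over 112 s, if anything falls off the work surface, if the arm or the gripper's body presses on something with over 40 N, if the wrist force passes 120 N, or if a joint passes its speed limit or range.

## Robot

A 6-joint arm with a two-finger parallel gripper is mounted at the origin on the work surface. World frame = base frame: x ahead of the robot, y to its left, z up, the work surface at z = 0. Lengths are in m, angles in degrees, forces in N, time in s.
With the tool pointing down it reaches from about 0.35 to 0.875 m from the base axis. Payload 4.2 kg.
Tool frame: the origin (TCP) lies between the finger pads; the fingertips stand 17 mm ahead of it and the grasp point (between the pads) lies 2 mm behind it; z points along the fingers, y is the direction in which the jaws open and shut (so a half turn about z gives the same grasp; the last joint's range is limited). The gripper opens to 87 mm and grips with 3 to 60 N. Pads are 19 mm wide; open, the fingers measure 117 mm over their backs; the gripper's body (75 mm by 190 mm) begins 51 mm behind the grasp point.
Start: joints at [82.426, 22.042, 0.453, 0, -68.411, -14.817], TCP at [0.238, 0.578, 0.24] pointing down, gripper open.
Joint ranges: [-179.83, 179.83], [-69.29, 118.12], [-61.27, 80.66], [-181.25, 117.63], [-171.15, -9.14], [-177.46, 177.46]. Speed limits (degrees/s): [159.86, 159.86, 180, 180, 180, 180].

## Interface

Orientations are given as a 3x3 rotation matrix whose columns are the frame's x, y, z axes.
In Python, from station import r gives the robot as it stands.
- The arm moves only by the shell command python3 -m creep 'ROWS'. ROWS is JSON, a list of rows, each a list of 7 numbers: the opening, from 0 (shut) to 1 (fully open), then the shift along the tool's x, y, z scaled (see below), then the turn, a rotation vector about the tool's x, y, z scaled (see below). A call has 1 to 5 rows; each row is the pose to reach, as a shift and turn from the pose measured when the call began, along the tool's axes at that moment, turning the shorter way round; what a row does not reach only later rows make up. The controller multiplies each number of a shift by 300 mm and each number of a turn by 180 degrees. A row lasts 1/12 s, in which the tool goes at most 41.7 mm and 7.16 degrees, less where a joint would pass 70% of its speed; a pose out of reach is approached as far as the arm can. A call with a number of a shift or a turn outside -1 to 1 is refused whole. A call with a gripper value outside its range is refused whole. The fingers move at their own pace and stop on an object; the grip force is fixed at half the most. Time passes only in rows, so rows that repeat a pose let the fingers close. It gives the time, the measured TCP pose, the force and the opening at its end, in the units of the state.
- r.sense(): the state, without advancing time (a new reading comes with each control period).
- r.capture(name): name is "scene" or "top" or "wrist"; returns the picture (480x640x3 uint8, blue, green, red); there is no depth.
- r.camera_model(name): a dict with "mtx" (3x3 intrinsics, pixels), "R" (3x3) and "t" (3): a world point X has camera coordinates R X + t; the wrist camera has in their place "mount" (4x4, takes a point from camera to tool coordinates, whose origin is the TCP and whose axes are the flange's). Camera axes: x right, y down, z forward; pixel columns grow to the right and rows downward; lengths in m; the calibration is good to about 2 mm. The wrist camera is an equidistant fisheye: a pixel r from the principal point sees the ray r / f radians off the axis. A picture is of the moment at which its call begins: read the wrist's pose just before it. camera_model takes no time and is no camera call.
- r.finish_job(): hands the job in, once; it reports no verdict.
Trained networks look in the newest picture that a camera, given by its name, has taken for a name from the list of things; names that differ only in an ending like _2 or _b are one class to them, and where a whole thing is asked for, a point or a joint stands for the part that bears it (a point fixed in the world has none). Each returns a list of dicts, best first, with "score" (0 to 1); they miss things now and then, are a little off and sometimes report something else, mostly with a low value. They report only what shows in the picture. A call takes as long as a camera call. They do not tell look-alikes from the thing itself.
- r.recognise(camera, target): "rect" ([left, top, right, bottom] as shares, 0 to 1, of the picture: columns of its width, rows of its height, round what is visible of it).
- r.outline_of(camera, target): "pixels" (480x640 bool, what is visible of it) and "rect" ([left, top, right, bottom] as shares, 0 to 1, of the picture: columns of its width, rows of its height, round what is visible of it).
The state is a dict: "time_s": time; "joints": joint angles; "joint_velocities": joint speeds; "effort": joint torques, N m; "tcp_pos": TCP position; "ee_rot": TCP orientation; "wrist_force": force on the tool from outside, world axes, zero at the start; "moment": the same for the moment, N m; "gripper_width": opening from 0.0 (shut) to 1.0 (fully open).
Only numpy, scipy, OpenCV 4.12 (cv2) and the standard library are available. Lean on these libraries where they do the work, as an engineer would, in place of code of your own. Each camera call takes 0.05 s, during which the arm holds its last target.

## Working session

There is one attempt and no reset: what is moved stays moved. The work goes in short steps, Python scripts to look and compute and a shell command to move; the robot and the scene stay as the last step left them, time stands still between calls to the robot, and variables do not carry over. Pictures are saved under pics/ and viewed, and the job is handed in when it is done.

```bash
ls; mkdir -p pics
python3 - <<'E'
from station import r
import cv2,json
s=r.sense();print({k:s[k] for k in('time_s','joints','tcp_pos','ee_rot','gripper_width','wrist_force')})
for n in('scene','top','wrist'):
    cv2.imwrite(f'pics/{n}0.png',r.capture(n));m=r.camera_model(n);print(n,m)
E
```

```text
pics
{'time_s': 0.0, 'joints': array([ 8.24263237e+01,  2.20899972e+01,  3.80219925e-01, -2.94021975e-02,
       -6.84102283e+01, -1.48192978e+01]), 'tcp_pos': array([0.23783496, 0.57737261, 0.23846954]), 'ee_rot': array([[ 9.24520643e-01, -3.81131236e-01, -7.49049801e-04],
       [-3.81131965e-01, -9.24518454e-01, -2.01328288e-03],
       [ 7.48146308e-05,  2.14680841e-03, -9.99997693e-01]]), 'gripper_width': 0.9976486192778008, 'wrist_force': array([ 0.69506876,  0.71366141, -0.05839883])}
scene {'mtx': array([[621.20806642,   0.        , 322.27381365],
       [  0.        , 621.20806642, 236.45393551],
       [  0.        ,   0.        ,   1.        ]]), 'R': array([[-0.50501091,  0.86294821, -0.01686313],
       [ 0.67165235,  0.38064097, -0.63560646],
       [-0.54207666, -0.33231436, -0.77182904]]), 't': array([ 0.14980732, -0.35668674,  1.57236419])}
top {'mtx': array([[498.68234725,   0.        , 324.28224861],
       [  0.        , 498.68234725, 235.59791534],
       [  0.        ,   0.        ,   1.        ]]), 'R': array([[ 0.01347549, -0.99984822, -0.01104309],
       [-0.98155994, -0.01112133, -0.1908308 ],
       [ 0.19067902,  0.01341099, -0.98156083]]), 't': array([0.11353097, 0.49291085, 1.01635391])}
wrist {'mtx': array([[371.64829954,   0.        , 316.87875043],
       [  0.        , 371.64829954, 240.77006733],
       [  0.        ,   0.        ,   1.        ]]), 'mount': array([[-1.25444991e-03, -9.70174505e-01, -2.42404322e-01,
         6.61740238e-02],
       [ 9.99998726e-01, -1.45626675e-03,  6.53389992e-04,
        -1.30903573e-03],
       [-9.86907666e-04, -2.42403194e-01,  9.70175096e-01,
        -1.45568762e-01],
       [ 0.00000000e+00,  0.00000000e+00,  0.00000000e+00,
         1.00000000e+00]])}
```

View pics/scene0.png

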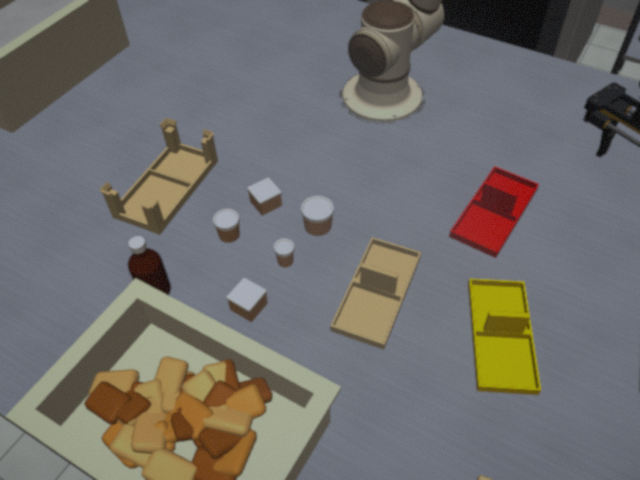

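View pics/top0.png

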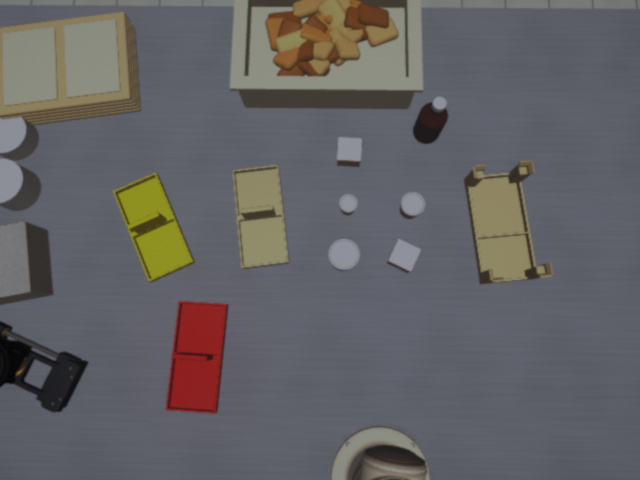

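View pics/wrist0.png

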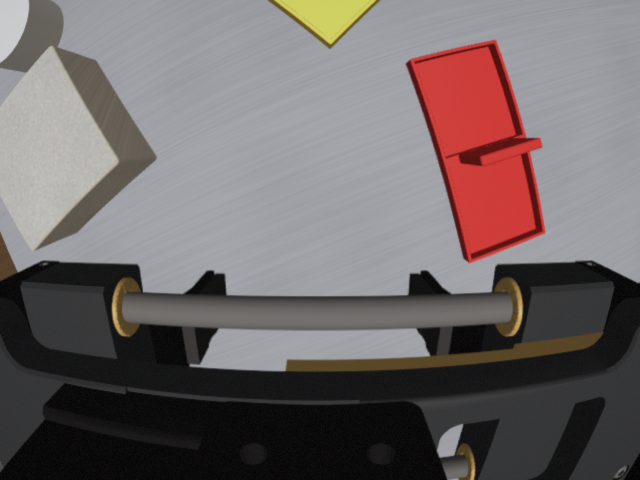

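The scene is clear.
- Lower tray with posts: top camera (503,228). The cross wall is nearer the robot, so the long compartment faces image-up.
- Beige upper tray: top (260,217).
- Tubs: large (344,254), medium (413,204), small (348,204).
- Boxes: (349,149) and (404,255). Bottle: (430,120).

Next I'll localise everything by silhouette.

```bash
cat > h.py <<'E'
from station import r
import numpy as np, cv2
from scipy.optimize import minimize
def proj(n,P,state=None):
    m=r.camera_model(n);P=np.atleast_2d(P)
    if n=='wrist':
        M=m['mount'];R=np.array(state['ee_rot']);t=np.array(state['tcp_pos'])
        q=(P-t)@R; c=(q-M[:3,3])@M[:3,:3]
        rr=np.hypot(c[:,0],c[:,1]);th=np.arctan2(rr,c[:,2]);k=m['mtx']
        s=k[0,0]*th/np.maximum(rr,1e-9)
        return np.c_[k[0,2]+c[:,0]*s,k[1,2]+c[:,1]*s]
    c=P@m['R'].T+m['t'];u=c@m['mtx'].T
    return u[:,:2]/u[:,2:]
def ray(n,uv,z,state=None):
    "pixel -> world point on plane z"
    f=lambda p:np.sum((proj(n,[[p[0],p[1],z]],state)[0]-uv)**2)
    x=minimize(f,[.6,0],method='Nelder-Mead',options=dict(xatol=1e-5,fatol=1e-6,maxiter=2000)).x
    return x
def cyl(d,h,z0=0):
    a=np.linspace(0,2*np.pi,48,endpoint=False);c=np.c_[np.cos(a),np.sin(a)]*d/2
    return np.vstack([np.c_[c,0*a+z0],np.c_[c,0*a+z0+h]])
def box(x0,x1,y0,y1,z0,z1):
    return np.array([[x,y,z] for x in(x0,x1) for y in(y0,y1) for z in(z0,z1)])/1000.
MOD={'large_tub':cyl(.066,.056),'medium_tub':cyl(.052,.052),'small_tub':cyl(.040,.048),'sauce_bottle':cyl(.062,.1),
'square_box0':box(-27,27,-27,27,0,45),
'lower_tray':np.vstack([box(-120,120,-60,60,0,22),box(-120,120,-60,60,78,78)]),
'upper_tray':np.vstack([box(-112,112,-52,52,0,20),box(-5,5,-35,35,20,75)])}
def place(P,x,y,a,z=0):
    c,s=np.cos(a),np.sin(a);return P@np.array([[c,s,0],[-s,c,0],[0,0,1]])+[x,y,z]
def hullmask(uv):
    m=np.zeros((480*2,640*2),np.uint8);cv2.fillConvexPoly(m,cv2.convexHull(np.round(uv*2*16).astype(np.int32)),1,shift=4);return m
def fit(name,masks,x0,z=0,rot=True,P=None,st=None):
    P=MOD[name] if P is None else P
    T={}
    for n,m in masks.items():
        pts=np.argwhere(m)[:,::-1].astype(np.float32)
        T[n]=hullmask(cv2.convexHull(pts)[:,0])
    def f(p):
        e=0
        for n in T:
            m=hullmask(proj(n,place(P,p[0],p[1],p[2] if rot else 0,z),st))
            e+=1-(m&T[n]).sum()/(m|T[n]).sum()
        return e/len(T)
    x0=list(x0)[:3 if rot else 2]
    sim=np.array([x0]+[[v+(d if i==j else 0) for j,v in enumerate(x0)] for i,d in enumerate([.02,.02,.15][:len(x0)])])
    o=minimize(f,x0,method='Nelder-Mead',options=dict(initial_simplex=sim,xatol=2e-4,fatol=1e-4))
    return o.x,o.fun
E
python3 - <<'E'
from h import *
import pickle
D={}
ims={n:r.capture(n) for n in('scene','top')}
for t in('large_tub','medium_tub','small_tub','lower_tray','upper_tray','square_box0','sauce_bottle'):
    for n in('scene','top'):
        L=r.outline_of(n,t)
        D[n,t]=L
        print(n,t,[(round(d['score'],2),(np.array(d['rect'])*[640,480,640,480]).round().astype(int).tolist()) for d in L[:5]])
pickle.dump(D,open('D.pkl','wb'))
E
```

```text
scene large_tub [(0.66, [302, 196, 335, 234])]
top large_tub [(0.96, [328, 241, 361, 272])]
scene medium_tub [(0.71, [212, 207, 240, 241])]
top medium_tub [(0.8, [398, 192, 422, 220])]
scene small_tub [(0.85, [274, 239, 296, 267])]
top small_tub [(0.53, [339, 194, 357, 215])]
scene lower_tray [(0.95, [99, 118, 222, 238])]
top lower_tray [(0.8, [462, 161, 553, 284])]
scene upper_tray [(0.93, [471, 278, 543, 396]), (0.8, [449, 166, 535, 259]), (0.71, [331, 237, 420, 348])]
top upper_tray [(0.93, [229, 160, 289, 268]), (0.78, [165, 299, 228, 412]), (0.59, [114, 173, 194, 280])]
scene square_box0 [(0.91, [249, 179, 283, 213]), (0.74, [230, 279, 267, 325])]
top square_box0 [(0.7, [338, 135, 363, 168]), (0.57, [387, 240, 420, 271])]
scene sauce_bottle [(0.47, [271, 243, 296, 268]), (0.24, [248, 177, 282, 214])]
top sauce_bottle [(0.94, [414, 95, 446, 145])]
```

The upper_tray class has three candidates: beige at top (260,217) / scene (375,292), red at top (197,355), and yellow at top (153,226). The target is beige, so (260,217). There is one tub of each size in reach, and the relative sizes match. I'll confirm in an enlarged crop and fit.

Run:
```python
from h import *
import pickle
D=pickle.load(open('D.pkl','rb'))
im=cv2.imread('pics/top0.png');im2=cv2.imread('pics/scene0.png')
res={}
for t in('large_tub','medium_tub','small_tub','lower_tray','upper_tray','square_box0','square_box1','sauce_bottle'):
    i=1 if t=='square_box1' else 0
    tt='square_box0' if i else t
    mk={'top':D['top',tt][i]['pixels']}
    sc=D['scene',tt]
    if t=='upper_tray': mk['scene']=sc[2]['pixels']
    elif t=='square_box0': mk['scene']=sc[1]['pixels']
    elif t=='square_box1': mk['scene']=sc[0]['pixels']
    elif t!='sauce_bottle': mk['scene']=sc[0]['pixels']
    P=MOD[tt]
    if t=='sauce_bottle':P=np.vstack([cyl(.062,.1),cyl(.03,.15)])
    r_=D['top',tt][i]['rect'];c=ray('top',np.array([(r_[0]+r_[2])*320,(r_[1]+r_[3])*240]),.03)
    rot='tray' in t or 'box' in t
    out=[]
    for ks in (['top'],['scene'],list(mk)):
        if any(k not in mk for k in ks):continue
        best=min((fit(tt,{k:mk[k] for k in ks},[c[0],c[1],a],rot=rot,P=P) for a in ((.1,.6,-.4) if rot else (0,))),key=lambda q:q[1])
        out.append((ks[0] if len(ks)==1 else 'both',np.round(best[0],4).tolist(),round(best[1],3)))
    print(t,out);res[t]=best[0]
    for img,n in((im,'top'),(im2,'scene')):
        a=best[0][2] if rot else 0
        cv2.polylines(img,[cv2.convexHull(proj(n,place(P,*best[0][:2],a)).round().astype(np.int32))],1,(0,255,0),1)
pickle.dump(res,open('res.pkl','wb'))
cv2.imwrite('pics/topfit.png',cv2.resize(im[90:300,220:570],None,fx=2.28,fy=2.28,interpolation=cv2.INTER_CUBIC))
cv2.imwrite('pics/scfit.png',cv2.resize(im2[110:360,90:430],None,fx=2.3,fy=2.3,interpolation=cv2.INTER_CUBIC))
```

```text
large_tub [('top', [0.4525, 0.0775], np.float64(0.096)), ('scene', [0.4487, 0.0762], np.float64(0.118)), ('both', [0.4514, 0.0775], np.float64(0.11))]
medium_tub [('top', [0.5659, -0.0693], np.float64(0.181)), ('scene', [0.559, -0.0737], np.float64(0.207)), ('both', [0.564, -0.0692], np.float64(0.195))]
small_tub [('top', [0.568, 0.0683], np.float64(0.287)), ('scene', [0.5624, 0.0696], np.float64(0.203)), ('both', [0.5641, 0.0703], np.float64(0.249))]
lower_tray [('top', [0.5241, -0.2724, 0.1043], np.float64(0.054)), ('scene', [0.5204, -0.2695, 0.0823], np.float64(0.074)), ('both', [0.5233, -0.2681, 0.0958], np.float64(0.067))]Traceback (most recent call last):
  File "<stdin>", line 22, in <module>
  File "<stdin>", line 22, in <genexpr>
  File "h.py", line 46, in fit
    o=minimize(f,x0,method='Nelder-Mead',options=dict(initial_simplex=sim,xatol=2e-4,fatol=1e-4))
    res = _minimize_neldermead(fun, x0, args, callback, bounds=bounds,
                               **options)
    fxr = func(xr)
    fx = function(np.copy(x), *(wrapper_args + args))
  File "h.py", line 41, in f
    m=hullmask(proj(n,place(P,p[0],p[1],p[2] if rot else 0,z),st))
               ~~~~^^^^^^^^^^^^^^^^^^^^^^^^^^^^^^^^^^^^^^^^^^^^^^
  File "h.py", line 5, in proj
    m=r.camera_model(n);P=np.atleast_2d(P)
ValueError: time passes only in moves, steps and waits
```

```bash
python3 - <<'E'
s=open('h.py').read()
s=s.replace("def proj(","CM={n:r.camera_model(n) for n in('scene','top','wrist')}\ndef proj(").replace("    m=r.camera_model(n);P=","    m=CM[n];P=")
open('h.py','w').write(s)
E
cat > f1.py <<'E'
from h import *
import pickle
D=pickle.load(open('D.pkl','rb'))
im=cv2.imread('pics/top0.png');im2=cv2.imread('pics/scene0.png')
res={}
for t in('large_tub','medium_tub','small_tub','lower_tray','upper_tray','square_box0','square_box1','sauce_bottle'):
    i=1 if t=='square_box1' else 0
    tt='square_box0' if i else t
    mk={'top':D['top',tt][i]['pixels']}
    sc=D['scene',tt]
    if t=='upper_tray': mk['scene']=sc[2]['pixels']
    elif t=='square_box0': mk['scene']=sc[1]['pixels']
    elif t=='square_box1': mk['scene']=sc[0]['pixels']
    elif t!='sauce_bottle': mk['scene']=sc[0]['pixels']
    P=MOD[tt]
    if t=='sauce_bottle':P=np.vstack([cyl(.062,.1),cyl(.03,.15)])
    r_=D['top',tt][i]['rect'];c=ray('top',np.array([(r_[0]+r_[2])*320,(r_[1]+r_[3])*240]),.03)
    rot='tray' in t or 'box' in t
    out=[]
    for ks in (['top'],['scene'],list(mk)):
        if any(k not in mk for k in ks):continue
        best=min((fit(tt,{k:mk[k] for k in ks},[c[0],c[1],a],rot=rot,P=P) for a in ((.1,.6,-.4) if rot else (0,))),key=lambda q:q[1])
        out.append((ks[0] if len(ks)==1 else 'both',np.round(best[0],4).tolist(),round(best[1],3)))
    print(t,out);res[t]=best[0]
    for img,n in((im,'top'),(im2,'scene')):
        a=best[0][2] if rot else 0
        cv2.polylines(img,[cv2.convexHull(proj(n,place(P,*best[0][:2],a)).round().astype(np.int32))],1,(0,255,0),1)
pickle.dump(res,open('res.pkl','wb'))
cv2.imwrite('pics/topfit.png',cv2.resize(im[90:300,220:570],None,fx=2.28,fy=2.28,interpolation=cv2.INTER_CUBIC))
cv2.imwrite('pics/scfit.png',cv2.resize(im2[110:360,90:430],None,fx=2.3,fy=2.3,interpolation=cv2.INTER_CUBIC))
E
python3 f1.py
```

```text
large_tub [('top', [0.4525, 0.0775], np.float64(0.096)), ('scene', [0.4487, 0.0762], np.float64(0.118)), ('both', [0.4514, 0.0775], np.float64(0.11))]
medium_tub [('top', [0.5659, -0.0693], np.float64(0.181)), ('scene', [0.559, -0.0737], np.float64(0.207)), ('both', [0.564, -0.0692], np.float64(0.195))]
small_tub [('top', [0.568, 0.0683], np.float64(0.287)), ('scene', [0.5624, 0.0696], np.float64(0.203)), ('both', [0.5641, 0.0703], np.float64(0.249))]
lower_tray [('top', [0.5241, -0.2724, 0.1043], np.float64(0.054)), ('scene', [0.5204, -0.2695, 0.0823], np.float64(0.074)), ('both', [0.5233, -0.2681, 0.0958], np.float64(0.067))]
upper_tray [('top', [0.5428, 0.264, 0.1371], np.float64(0.02)), ('scene', [0.5413, 0.2649, 0.1432], np.float64(0.014)), ('both', [0.5418, 0.2646, 0.1394], np.float64(0.021))]
square_box0 [('top', [0.6896, 0.0669, 0.0032], np.float64(0.087)), ('scene', [0.6886, 0.0676, -0.1041], np.float64(0.063)), ('both', [0.6889, 0.0681, -0.0252], np.float64(0.08))]
square_box1 [('top', [0.4532, -0.0514, -0.4622], np.float64(0.068)), ('scene', [0.4511, -0.0515, -0.5999], np.float64(0.107)), ('both', [0.4531, -0.051, -0.4982], np.float64(0.102))]
sauce_bottle [('top', [0.7499, -0.1117], np.float64(0.07)), ('top', [0.7499, -0.1117], np.float64(0.07))]
```

View pics/topfit.png

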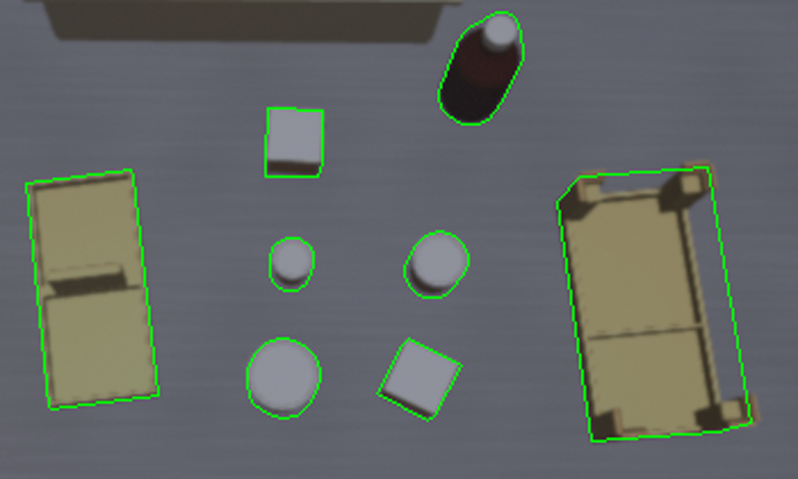

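View pics/scfit.png

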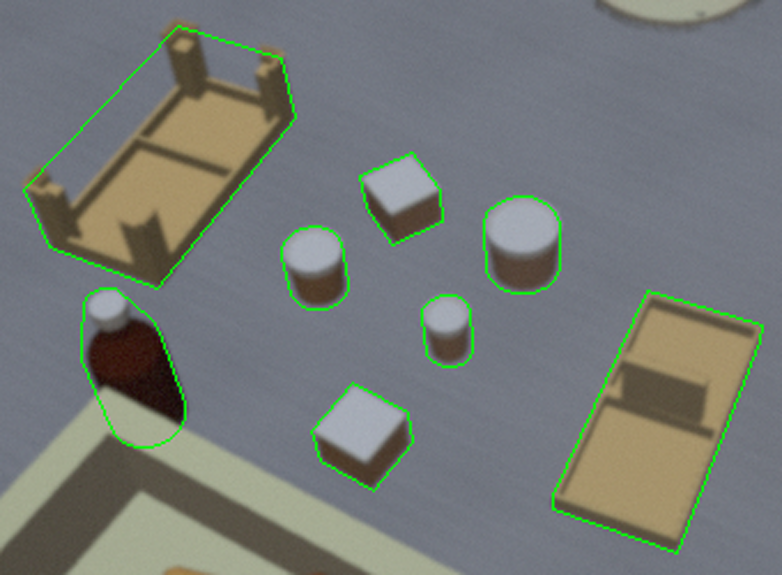

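Fits agree with the picture: the green outlines hug the tubs and trays, and the beige tray with a plate and the three round tubs are confirmed. I'll write a planner helper, then head for the large tub.

```bash
cat > g.py <<'E'
import sys,numpy as np
from scipy.spatial.transform import Rotation as Ro
from station import r
def go(x,y,z,yaw):
    "print scaled shift/turn to reach TCP (x,y,z), tool x at yaw deg, tool down"
    s=r.sense();R=np.array(s['ee_rot']);p=np.array(s['tcp_pos'])
    c,sn=np.cos(np.radians(yaw)),np.sin(np.radians(yaw))
    T=np.array([[c,sn,0],[sn,-c,0],[0,0,-1]])
    d=R.T@(np.array([x,y,z])-p)/.3;w=Ro.from_matrix(R.T@T).as_rotvec()/np.pi
    print('t',round(s['time_s'],2),'p',p.round(4),'w',round(s['gripper_width'],3),'F',np.round(s['wrist_force'],1),'shift',d.round(4),'turn',w.round(4),'dist_mm',round(np.linalg.norm(d)*300,1))
if __name__=='__main__': go(*map(float,sys.argv[1:5]))
E
python3 g.py .4514 .0775 .13 5.5
```

```text
t 0.95 p [0.238  0.5779 0.2396] w 1.001 F [ 0.2 -0.7  0. ] shift [1.293  1.2713 0.3652] turn [-0.     -0.     -0.1549] dist_mm 554.9
```

```bash
python3 -m creep '[[1,0.65,0.635,0.1,0,0,-0.155],[1,0.65,0.635,0.1,0,0,-0.155],[1,0.65,0.635,0.1,0,0,-0.155],[1,0.65,0.635,0.1,0,0,-0.155],[1,0.65,0.635,0.1,0,0,-0.155]]'; python3 g.py .4514 .0775 .13 5.5
```

```text
time_s: 1.37
tcp_pos: [0.3202, 0.3859, 0.2168]
ee_rot: [[0.995, 0.101, 0.0], [0.101, -0.995, 0.0], [0.0, -0.0, -1.0]]
wrist_force: [1.7, -0.5, 0.6]
gripper_width: 0.999
t 1.37 p [0.3202 0.3859 0.2168] w 0.999 F [ 1.7 -0.5  0.6] shift [0.3314 1.0669 0.2889] turn [-0.0001 -0.0001  0.0016] dist_mm 346.2
```

```bash
python3 -m creep '[[1,0.31,0.99,0.26,0,0,0],[1,0.31,0.99,0.26,0,0,0],[1,0.31,0.99,0.26,0,0,0],[1,0.31,0.99,0.26,0,0,0],[1,0.31,0.99,0.26,0,0,0]]'; python3 g.py .4514 .0775 .13 5.5
```

```text
time_s: 1.78
tcp_pos: [0.3996, 0.2, 0.1664]
ee_rot: [[0.995, 0.101, 0.001], [0.101, -0.995, 0.001], [0.002, -0.001, -1.0]]
wrist_force: [0.8, 1.4, -0.3]
gripper_width: 1.003
t 1.78 p [0.3996 0.2    0.1664] w 1.003 F [ 0.8  1.4 -0.3] shift [0.1302 0.4239 0.1211] turn [-0.0004 -0.0005  0.0018] dist_mm 137.9
```

```bash
python3 -m creep '[[1,0.13,0.424,0.12,0,0,0.002],[1,0.13,0.424,0.12,0,0,0.002],[1,0.13,0.424,0.12,0,0,0.002],[1,0.13,0.424,0.12,0,0,0.002],[1,0.13,0.424,0.12,0,0,0.002]]'
python3 - <<'E'
from h import *
import g
g.go(.4514,.0775,.042,5.5)
s=r.sense();im=r.capture('wrist')
for t in('large_tub',):
    for d in r.outline_of('wrist',t)[:3]:
        print(t,d['score'],(np.array(d['rect'])*[640,480,640,480]).round())
def dr(x,y,d,h):
    for z in(0,h):
        p=proj('wrist',place(cyl(d,h),x,y,0),s);cv2.polylines(im,[p[:48].round().astype(int)],1,(0,255,0),1);cv2.polylines(im,[p[48:].round().astype(int)],1,(0,255,255),1)
dr(.4514,.0775,.066,.056);dr(.5641,.0703,.04,.048);dr(.564,-.0692,.052,.052)
cv2.imwrite('pics/w1.png',im)
E
```

```text
time_s: 2.2
tcp_pos: [0.4514, 0.0745, 0.1293]
ee_rot: [[0.996, 0.09, -0.001], [0.09, -0.996, 0.0], [-0.001, -0.0, -1.0]]
wrist_force: [-0.0, -0.0, 0.1]
gripper_width: 1.001
t 2.2 p [0.4514 0.0745 0.1293] w 1.001 F [-0.  -0.   0.1] shift [ 0.001  -0.0099  0.2909] turn [-0.      0.0003 -0.0018] dist_mm 87.3
large_tub 0.73 [256. 201. 366. 295.]
```

View pics/w1.png

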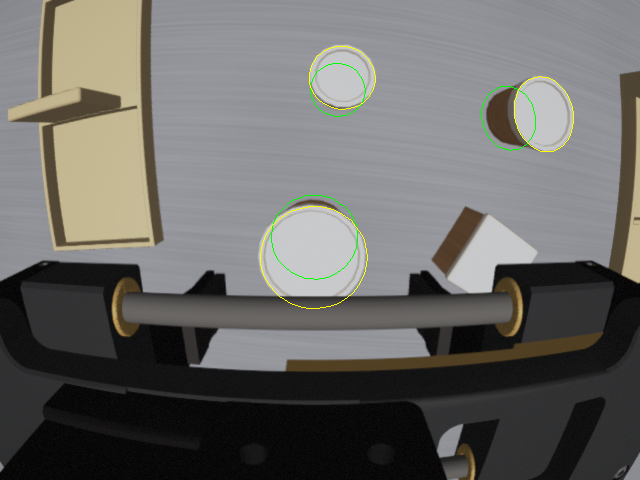

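The wrist view shows the large tub's lid at (313,257), matching its yellow ring. The small tub at (342,77) and the medium at (543,114) match as well. Now descending to grip.

```bash
python3 -m creep '[[1,0.001,-0.01,0.1,0,0,-0.002],[1,0.001,-0.01,0.19,0,0,-0.002],[1,0.001,-0.01,0.25,0,0,-0.002],[1,0.001,-0.01,0.291,0,0,-0.002],[1,0.001,-0.01,0.291,0,0,-0.002]]' && python3 -m creep '[[0,0,0,0,0,0,0],[0,0,0,0,0,0,0],[0,0,0,0,0,0,0],[0,0,0,0,0,0,0],[0,0,0,0,0,0,0]]'; python3 g.py .4514 .0775 .15 5.5
```

```text
time_s: 2.72
tcp_pos: [0.4503, 0.0809, 0.0414]
ee_rot: [[0.995, 0.102, -0.002], [0.102, -0.995, -0.001], [-0.002, 0.0, -1.0]]
wrist_force: [-0.1, -0.2, 0.7]
gripper_width: 1.001
time_s: 3.13
tcp_pos: [0.4506, 0.0809, 0.0424]
ee_rot: [[0.995, 0.103, -0.001], [0.103, -0.995, -0.0], [-0.001, 0.0, -1.0]]
wrist_force: [-0.8, -0.8, 4.7]
gripper_width: 0.754
t 3.13 p [0.4506 0.0809 0.0424] w 0.754 F [-0.8 -0.8  4.7] shift [ 0.001   0.0116 -0.3586] turn [0.0001 0.0003 0.0021] dist_mm 107.6
```

Run:
```python
from h import *
# refine lower tray in top & scene: draw inner geometry
import pickle
im={'top':cv2.imread('pics/top0.png'),'scene':cv2.imread('pics/scene0.png')}
x,y,a=.5233,-.2695,.0958
segs=[]
for X0,X1,Y0,Y1,z in[(-115,115,-55,55,5),(-120,120,-60,60,22),(-21,-17,-55,55,22)]:
    segs.append(np.array([[X0,Y0,z],[X1,Y0,z],[X1,Y1,z],[X0,Y1,z]])/1000.)
for sx in(-1,1):
    for sy in(-1,1):
        segs.append(np.array([[sx*115,sy*55,70],[sx*99,sy*55,70],[sx*99,sy*39,70],[sx*115,sy*39,70]])/1000.)
for n,(r0,r1,c0,c1,f) in{'top':(150,295,450,565,4),'scene':(110,245,90,230,4)}.items():
    I=cv2.resize(im[n][r0:r1,c0:c1],None,fx=f,fy=f,interpolation=cv2.INTER_CUBIC)
    for s in segs:
        p=(proj(n,place(s,x,y,a))-[c0,r0]+.5)*f
        cv2.polylines(I,[p.round().astype(int)],1,(0,255,0),1)
    cv2.imwrite(f'pics/lt_{n}.png',I)
```

```text
(no output)
```

View pics/lt_top.png

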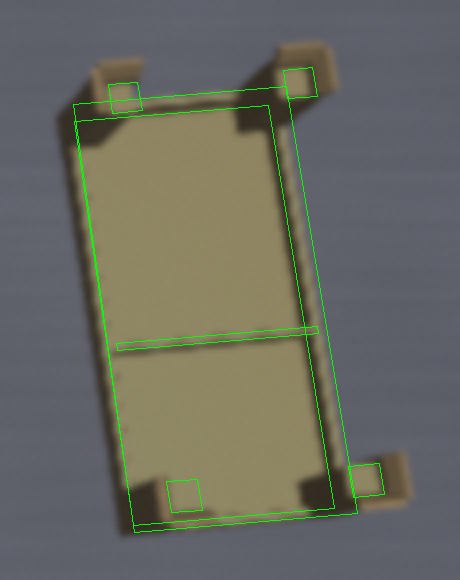

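View pics/lt_scene.png

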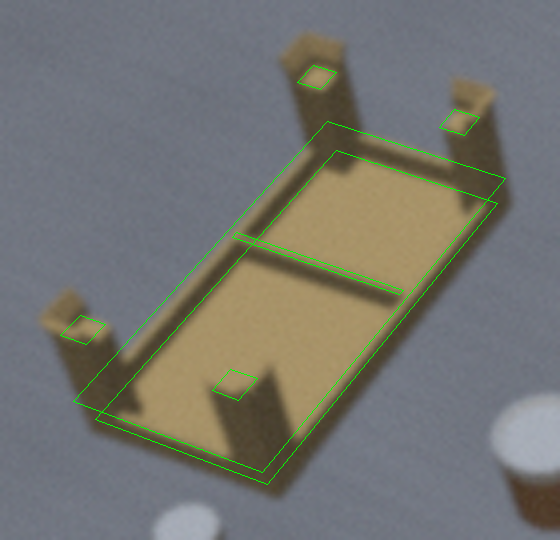

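Gripped: an opening of 0.754 is 65.6 mm, so this is the 66 mm tub. The lower-tray model overlays its post tops to within about 2 mm in both views. Lift and carry.

```bash
python3 -m creep '[[0,0,0,-0.1,0,0,0.002],[0,0,0,-0.2,0,0,0.002],[0,0,0,-0.3,0,0,0.002],[0,0,0,-0.38,0,0,0.002],[0,0,0,-0.38,0,0,0.002]]'; python3 g.py .5721 -.2648 .16 5.5
```

```text
time_s: 3.55
tcp_pos: [0.4536, 0.0823, 0.1614]
ee_rot: [[0.995, 0.097, 0.009], [0.097, -0.995, 0.005], [0.01, -0.004, -1.0]]
wrist_force: [1.1, 0.3, -1.5]
gripper_width: 0.75
t 3.55 p [0.4536 0.0823 0.1614] w 0.75 F [ 1.1  0.3 -1.5] shift [0.2809 1.1898 0.0029] turn [-0.0012 -0.0031  0.0004] dist_mm 366.8
```

```bash
python3 -m creep '[[0,0.13,0.55,0,-0.001,-0.003,0],[0,0.13,0.55,0,-0.001,-0.003,0],[0,0.13,0.55,0,-0.001,-0.003,0],[0,0.13,0.55,0,-0.001,-0.003,0],[0,0.13,0.55,0,-0.001,-0.003,0]]'; python3 g.py .5721 -.2648 .16 5.5
```

```text
time_s: 3.97
tcp_pos: [0.5094, -0.0831, 0.16]
ee_rot: [[0.996, 0.09, -0.0], [0.09, -0.996, -0.0], [-0.0, 0.0, -1.0]]
wrist_force: [0.3, 0.3, -2.9]
gripper_width: 0.752
t 3.97 p [ 0.5094 -0.0831  0.16  ] w 0.752 F [ 0.3  0.3 -2.9] shift [1.532e-01 6.221e-01 1.000e-04] turn [ 0.0001  0.     -0.0017] dist_mm 192.2
```

```bash
python3 -m creep '[[0,0.1532,0.622,0,0,0,-0.002],[0,0.1532,0.622,0,0,0,-0.002],[0,0.1532,0.622,0,0,0,-0.002],[0,0.1532,0.622,0,0,0,-0.002],[0,0.1532,0.622,0,0,0,-0.002]]'
python3 -m creep '[[0,0,0,0,0,0,0],[0,0,0,0,0,0,0]]'
cat > lt.py <<'E'
from h import *
def segs():
    S=[]
    for X0,X1,Y0,Y1,z in[(-115,115,-55,55,5),(-120,120,-60,60,0),(-21,-17,-55,55,22)]:
        S.append(np.array([[X0,Y0,z],[X1,Y0,z],[X1,Y1,z],[X0,Y1,z]])/1000.)
    for sx in(-1,1):
        for sy in(-1,1):
            S.append(np.array([[sx*115,sy*55,70],[sx*99,sy*55,70],[sx*99,sy*39,70],[sx*115,sy*39,70]])/1000.)
    return S
def draw(im,n,x,y,a,s,f=1,o=(0,0)):
    for S in segs():
        pts=np.vstack([np.linspace(S[i],S[(i+1)%4],12) for i in range(4)])
        p=(proj(n,place(pts,x,y,a),s)-o)*f
        cv2.polylines(im,[p.round().astype(int)],1,(0,255,0),1)
E
python3 - <<'E'
from lt import *
import g
g.go(.5721,-.2648,.048,5.5)
s=r.sense();im=r.capture('wrist');cv2.imwrite('pics/w2raw.png',im)
draw(im,'wrist',.5233,-.2695,.0958,s)
cv2.imwrite('pics/w2.png',im)
E
```

```text
time_s: 4.38
tcp_pos: [0.5719, -0.2675, 0.158]
ee_rot: [[0.996, 0.095, -0.002], [0.095, -0.996, 0.001], [-0.002, -0.001, -1.0]]
wrist_force: [0.5, 0.2, -2.5]
gripper_width: 0.748
time_s: 4.55
tcp_pos: [0.5707, -0.2688, 0.155]
ee_rot: [[0.996, 0.09, -0.006], [0.09, -0.996, 0.003], [-0.006, -0.003, -1.0]]
wrist_force: [-0.5, 0.8, -2.8]
gripper_width: 0.752
t 4.55 p [ 0.5707 -0.2688  0.155 ] w 0.752 F [-0.5  0.8 -2.8] shift [ 0.008  -0.0117  0.3567] turn [-0.001   0.0018 -0.0018] dist_mm 107.1
```

View pics/w2.png

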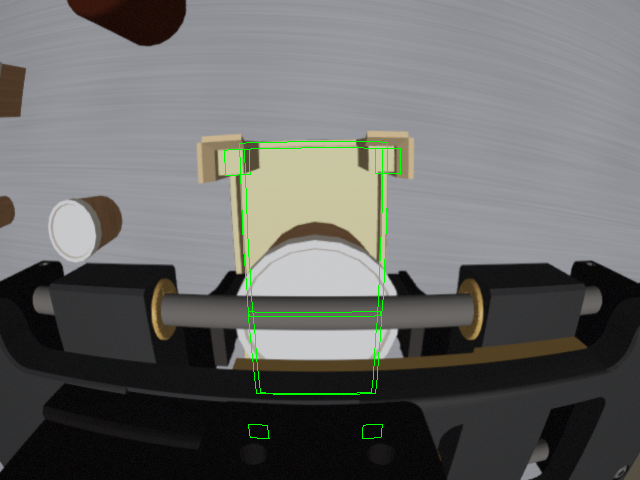

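Run:
```python
import cv2
a=cv2.imread('pics/w2.png');b=cv2.imread('pics/w2raw.png')
import numpy as np
f=lambda i:cv2.resize(i[125:195,190:420],None,fx=3.4,fy=3.4,interpolation=cv2.INTER_CUBIC)
cv2.imwrite('pics/w2z.png',np.vstack([f(a),f(b)]))
```

```text
(no output)
```

View pics/w2z.png

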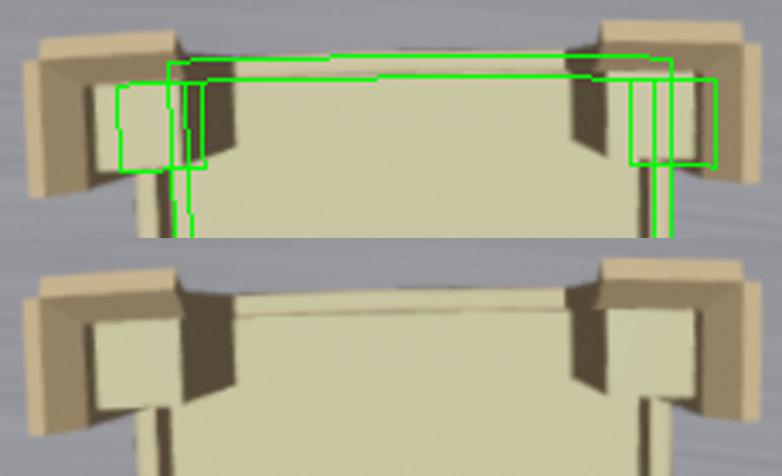

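The wrist view shows the post tops at (230,162) and (382,158), about 4 mm to +y of the model. That doesn't matter for the tub, which has 22 mm of slack, but I'll refine before stacking. Lowering now.

```bash
python3 -m creep '[[0,0.01,-0.018,0.1,-0.001,0.002,0],[0,0.01,-0.018,0.2,-0.001,0.002,0],[0,0.01,-0.018,0.29,-0.001,0.002,0],[0,0.01,-0.018,0.345,-0.001,0.002,0],[0,0.01,-0.018,0.345,-0.001,0.002,0]]';python3 g.py .5723 -.2635 .0475 5.5
```

```text
time_s: 5.02
tcp_pos: [0.5699, -0.2592, 0.0485]
ee_rot: [[0.996, 0.094, -0.006], [0.094, -0.996, 0.002], [-0.006, -0.003, -1.0]]
wrist_force: [-0.5, 0.2, -3.1]
gripper_width: 0.748
t 5.02 p [ 0.5699 -0.2592  0.0485] w 0.748 F [-0.5  0.2 -3.1] shift [0.0066 0.0149 0.0034] turn [-0.0009  0.0019 -0.0007] dist_mm 5.0
```

```bash
python3 -m creep '[[0,0,0,0.004,0,0.002,0],[0,0,0,0.004,0,0.002,0],[0,0,0,0.004,0,0.002,0]]';python3 g.py .5723 -.2635 .0475 5.5
```

```text
time_s: 5.27
tcp_pos: [0.5702, -0.2586, 0.0484]
ee_rot: [[0.996, 0.095, 0.001], [0.095, -0.996, 0.003], [0.002, -0.003, -1.0]]
wrist_force: [-0.3, 0.2, -3.0]
gripper_width: 0.754
t 5.27 p [ 0.5702 -0.2586  0.0484] w 0.754 F [-0.3  0.2 -3. ] shift [0.0054 0.0168 0.0029] turn [-0.0008 -0.0005 -0.0004] dist_mm 5.4
```

```bash
python3 -m creep '[[0,0,0,0.005,0,0,0],[0,0,0,0.005,0,0,0],[0,0,0,0.005,0,0,0]]';python3 g.py .5723 -.2635 .0475 5.5
```

```text
time_s: 5.52
tcp_pos: [0.5705, -0.2587, 0.0477]
ee_rot: [[0.996, 0.094, 0.003], [0.094, -0.996, 0.002], [0.003, -0.002, -1.0]]
wrist_force: [-0.1, 0.0, -2.5]
gripper_width: 0.751
t 5.52 p [ 0.5705 -0.2587  0.0477] w 0.751 F [-0.1  0.  -2.5] shift [0.0044 0.0165 0.0006] turn [-0.0007 -0.0009 -0.0004] dist_mm 5.1
```

```bash
python3 -m creep '[[0,0,0,0.006,0,0,0],[0,0,0,0.006,0,0,0],[0,0,0,0.006,0,0,0]]';python3 g.py .5723 -.2635 .0475 5.5
```

```text
time_s: 5.77
tcp_pos: [0.571, -0.2588, 0.0466]
ee_rot: [[0.996, 0.095, 0.004], [0.095, -0.996, 0.002], [0.004, -0.002, -1.0]]
wrist_force: [0.7, 0.9, 1.5]
gripper_width: 0.751
t 5.77 p [ 0.571  -0.2588  0.0466] w 0.751 F [0.7 0.9 1.5] shift [ 0.0027  0.016  -0.0031] turn [-0.0005 -0.0013 -0.0004] dist_mm 5.0
```

Contact: the load came off at z≈0.0466. Release and rise.

```bash
python3 -m creep '[[1,0,0,0,0,0,0],[1,0,0,0,0,0,0],[1,0,0,0,0,0,0],[1,0,0,0,0,0,0]]'; python3 -m creep '[[1,0,0,-0.1,0,0,0],[1,0,0,-0.2,0,0,0],[1,0,0,-0.3,0,0,0],[1,0,0,-0.36,0,0,0],[1,0,0,-0.36,0,0,0]]';python3 g.py .564 -.0692 .13 5.5
python3 - <<'E'
from lt import *
s=r.sense();im=r.capture('wrist');cv2.imwrite('pics/w3raw.png',im)
draw(im,'wrist',.5233,-.2665,.1,s)
cv2.imwrite('pics/w3.png',im)
E
```

```text
time_s: 6.1
tcp_pos: [0.5711, -0.2589, 0.0467]
ee_rot: [[0.996, 0.095, 0.004], [0.095, -0.996, 0.002], [0.004, -0.002, -1.0]]
wrist_force: [-0.1, 0.2, 0.4]
gripper_width: 0.955
time_s: 6.52
tcp_pos: [0.5734, -0.2601, 0.1602]
ee_rot: [[0.995, 0.096, 0.014], [0.096, -0.995, -0.001], [0.014, 0.003, -1.0]]
wrist_force: [0.4, -0.3, -0.2]
gripper_width: 0.999
t 6.52 p [ 0.5734 -0.2601  0.1602] w 0.999 F [ 0.4 -0.3 -0.2] shift [ 0.0282 -0.6367  0.0994] turn [ 0.0009 -0.0044 -0.0001] dist_mm 193.5
```

View pics/w3.png

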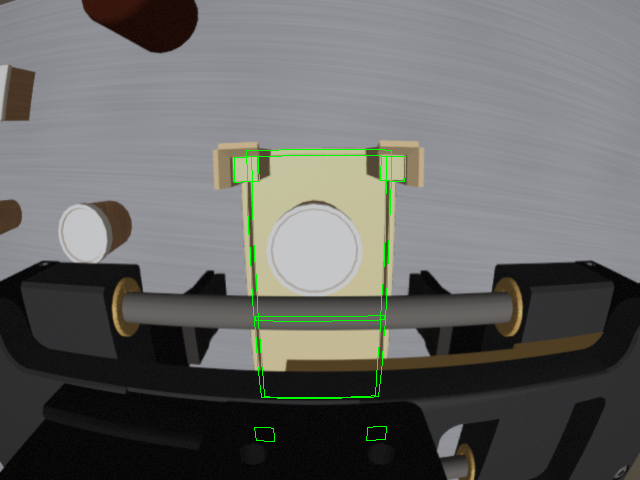

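The large tub stands upright in the long compartment (lid at (315,250)). Tray pose (0.5233,-0.2665,0.10 rad) now overlays the posts almost exactly. Next, the medium tub.

```bash
python3 -m creep '[[1,0.028,-0.637,0.05,0.001,-0.0044,0],[1,0.028,-0.637,0.05,0.001,-0.0044,0],[1,0.028,-0.637,0.05,0.001,-0.0044,0],[1,0.028,-0.637,0.1,0.001,-0.0044,0],[1,0.028,-0.637,0.1,0.001,-0.0044,0]]';python3 g.py .564 -.0692 .039 5.5
```

```text
time_s: 6.98
tcp_pos: [0.5611, -0.0657, 0.1257]
ee_rot: [[0.995, 0.096, -0.007], [0.096, -0.995, 0.003], [-0.007, -0.003, -1.0]]
wrist_force: [0.0, -0.5, -0.9]
gripper_width: 1.003
t 6.98 p [ 0.5611 -0.0657  0.1257] w 1.003 F [ 0.  -0.5 -0.9] shift [0.0104 0.0135 0.289 ] turn [-0.0011  0.0021  0.    ] dist_mm 86.9
```

```bash
python3 -m creep '[[1,0.0104,0.0135,0.06,-0.001,0.002,0],[1,0.0104,0.0135,0.14,-0.001,0.002,0],[1,0.0104,0.0135,0.22,-0.001,0.002,0],[1,0.0104,0.0135,0.287,-0.001,0.002,0],[1,0.0104,0.0135,0.287,-0.001,0.002,0]]';python3 g.py .564 -.0692 .039 5.5
python3 - <<'E'
from h import *
cv2.imwrite('pics/s4.png',cv2.resize(r.capture('scene')[100:350,80:400],None,fx=2.4,fy=2.4))
cv2.imwrite('pics/w4.png',r.capture('wrist'))
E
```

```text
time_s: 7.4
tcp_pos: [0.5596, -0.0694, 0.0342]
ee_rot: [[0.995, 0.095, -0.012], [0.095, -0.995, -0.001], [-0.012, -0.001, -1.0]]
wrist_force: [-0.6, -0.2, -0.5]
gripper_width: 1.002
t 7.4 p [ 0.5596 -0.0694  0.0342] w 1.002 F [-0.6 -0.2 -0.5] shift [ 0.0144  0.0006 -0.016 ] turn [-0.0002  0.0038 -0.0003] dist_mm 6.5
```

View pics/w4.png

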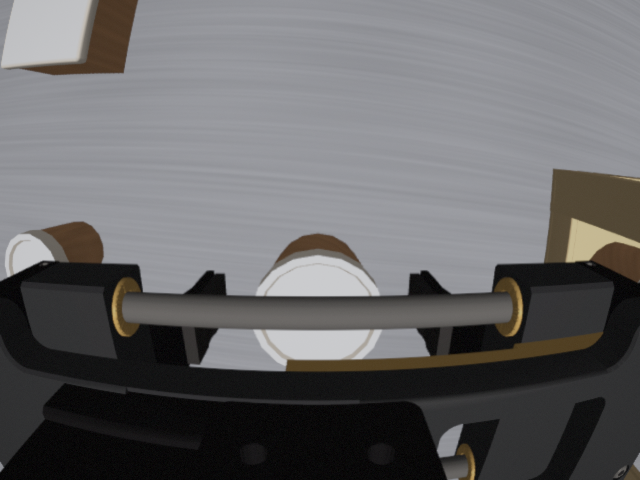

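```bash
python3 -m creep '[[1,0.014,0,-0.018,0,0.004,0],[1,0.014,0,-0.018,0,0.004,0],[1,0.014,0,-0.018,0,0.004,0]]';python3 g.py .564 -.0692 .039 5.5; python3 -m creep '[[0,0,0,0,0,0,0],[0,0,0,0,0,0,0],[0,0,0,0,0,0,0],[0,0,0,0,0,0,0],[0,0,0,0,0,0,0]]';python3 g.py .564 -.0692 .16 5.5
```

```text
time_s: 7.75
tcp_pos: [0.5686, -0.069, 0.0456]
ee_rot: [[0.995, 0.096, 0.013], [0.096, -0.995, 0.001], [0.013, 0.0, -1.0]]
wrist_force: [-0.4, 0.2, 0.2]
gripper_width: 1.001
t 7.75 p [ 0.5686 -0.069   0.0456] w 1.001 F [-0.4  0.2  0.2] shift [-0.0155 -0.0006  0.0218] turn [ 0.     -0.004   0.0001] dist_mm 8.0
time_s: 8.17
tcp_pos: [0.5685, -0.069, 0.0457]
ee_rot: [[0.995, 0.096, 0.013], [0.096, -0.995, 0.001], [0.013, 0.0, -1.0]]
wrist_force: [-0.2, 0.0, 0.2]
gripper_width: 0.705
t 8.17 p [ 0.5685 -0.069   0.0457] w 0.705 F [-0.2  0.   0.2] shift [-0.0102 -0.0007 -0.3813] turn [ 0.     -0.004   0.0001] dist_mm 114.4
```

```bash
python3 -m creep '[[0.8,-0.008,0,0.011,0,-0.002,0],[0.8,-0.008,0,0.011,0,-0.002,0],[0.8,-0.008,0,0.011,0,-0.002,0],[0.8,-0.008,0,0.011,0,-0.002,0]]';python3 g.py .564 -.0692 .039 5.5
```

```text
time_s: 8.5
tcp_pos: [0.5661, -0.0692, 0.0421]
ee_rot: [[0.995, 0.096, 0.006], [0.096, -0.995, 0.001], [0.006, 0.0, -1.0]]
wrist_force: [0.6, 0.4, 0.2]
gripper_width: 0.797
t 8.5 p [ 0.5661 -0.0692  0.0421] w 0.797 F [0.6 0.4 0.2] shift [-0.007  -0.0007  0.0104] turn [ 0.     -0.0019  0.0001] dist_mm 3.8
```

```bash
python3 -m creep '[[0.8,-0.006,0,0.01,0,-0.0019,0],[0.8,-0.006,0,0.01,0,-0.0019,0],[0.8,-0.006,0,0.01,0,-0.0019,0]]';python3 g.py .564 -.0692 .039 5.5;  python3 -m creep '[[0,0,0,0,0,0,0],[0,0,0,0,0,0,0],[0,0,0,0,0,0,0],[0,0,0,0,0,0,0],[0,0,0,0,0,0,0]]';python3 g.py .564 -.0692 .16 5.5
```

```text
time_s: 8.75
tcp_pos: [0.5641, -0.0694, 0.0388]
ee_rot: [[0.995, 0.096, -0.001], [0.096, -0.995, -0.0], [-0.001, 0.0, -1.0]]
wrist_force: [0.6, -0.1, -0.7]
gripper_width: 0.797
t 8.75 p [ 0.5641 -0.0694  0.0388] w 0.797 F [ 0.6 -0.1 -0.7] shift [-0.0002 -0.0007 -0.0006] turn [0.     0.0002 0.0001] dist_mm 0.3
time_s: 9.17
tcp_pos: [0.5641, -0.0694, 0.0389]
ee_rot: [[0.995, 0.096, -0.0], [0.096, -0.995, -0.0], [-0.0, 0.0, -1.0]]
wrist_force: [0.1, 0.1, -0.2]
gripper_width: 0.59
t 9.17 p [ 0.5641 -0.0694  0.0389] w 0.59 F [ 0.1  0.1 -0.2] shift [-0.0006 -0.0007 -0.4037] turn [0.     0.0002 0.0001] dist_mm 121.1
```

```bash
python3 -m creep '[[0,0,0,0,0,0,0],[0,0,0,-0.1,0,0,0],[0,0,0,-0.2,0,0,0],[0,0,0,-0.3,0,0,0],[0,0,0,-0.4,0,0,0]]';python3 g.py .4556 -.2733 .16 5.7
```

```text
time_s: 9.58
tcp_pos: [0.5635, -0.0694, 0.1597]
ee_rot: [[0.995, 0.096, -0.002], [0.096, -0.995, -0.0], [-0.002, -0.0, -1.0]]
wrist_force: [1.1, -0.4, -1.8]
gripper_width: 0.591
t 9.58 p [ 0.5635 -0.0694  0.1597] w 0.591 F [ 1.1 -0.4 -1.8] shift [-4.233e-01  6.420e-01 -3.000e-04] turn [-0.      0.0006 -0.0011] dist_mm 230.7
```

Gripped (51.4 mm) and lifted. Carry to the short compartment.

```bash
python3 -m creep '[[0,-0.3,0.46,0,0,0,0],[0,-0.3,0.46,0,0,0,0],[0,-0.3,0.46,0,0,0,0],[0,-0.3,0.46,0,0,0,0],[0,-0.3,0.46,0,0,0,0]]';python3 g.py .4556 -.2733 .16 5.7
```

```text
time_s: 10.0
tcp_pos: [0.483, -0.2194, 0.1594]
ee_rot: [[0.996, 0.089, -0.005], [0.089, -0.996, 0.0], [-0.005, -0.001, -1.0]]
wrist_force: [0.7, 1.1, -1.9]
gripper_width: 0.589
t 10.0 p [ 0.483  -0.2194  0.1594] w 0.589 F [ 0.7  1.1 -1.9] shift [-0.107   0.1709 -0.0015] turn [-0.0003  0.0016 -0.0032] dist_mm 60.5
```

```bash
python3 -m creep '[[0,-0.05,0.08,0,0,0.001,-0.003],[0,-0.107,0.171,0,0,0.001,-0.003],[0,-0.107,0.171,0,0,0.001,-0.003],[0,-0.107,0.171,0,0,0.001,-0.003],[0,-0.107,0.171,0,0,0.001,-0.003]]';python3 g.py .4556 -.2733 .044 5.7
python3 - <<'E'
from lt import *
s=r.sense();im=r.capture('wrist');cv2.imwrite('pics/w5raw.png',im)
draw(im,'wrist',.5233,-.2665,.1,s)
cv2.imwrite('pics/w5.png',im)
E
```

```text
time_s: 10.42
tcp_pos: [0.4554, -0.2733, 0.1593]
ee_rot: [[0.995, 0.098, -0.002], [0.098, -0.995, 0.001], [-0.002, -0.001, -1.0]]
wrist_force: [0.1, -0.0, -2.1]
gripper_width: 0.593
t 10.42 p [ 0.4554 -0.2733  0.1593] w 0.593 F [ 0.1 -0.  -2.1] shift [0.0016 0.0006 0.3843] turn [-0.0004  0.0007 -0.0004] dist_mm 115.3
```

View pics/w5.png

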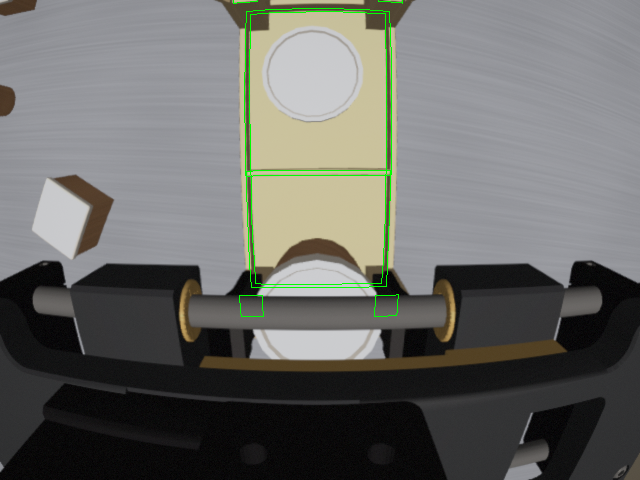

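The overlay matches the cross wall and the walls, and the large tub stands clear at (313,75). Lowering the medium tub.

```bash
python3 -m creep '[[0,0,0,0.12,0,0,0],[0,0,0,0.23,0,0,0],[0,0,0,0.32,0,0,0],[0,0,0,0.365,0,0,0],[0,0,0,0.37,0,0,0]]';python3 -m creep '[[0,0,0,0.006,0,0,0],[0,0,0,0.006,0,0,0],[0,0,0,0.006,0,0,0]]';python3 g.py .4556 -.2733 .044 5.7
```

```text
time_s: 10.88
tcp_pos: [0.4538, -0.2711, 0.0451]
ee_rot: [[0.995, 0.1, -0.009], [0.1, -0.995, 0.003], [-0.009, -0.004, -1.0]]
wrist_force: [-1.0, 0.3, -0.8]
gripper_width: 0.584
time_s: 11.13
tcp_pos: [0.4551, -0.2709, 0.0445]
ee_rot: [[0.995, 0.102, -0.007], [0.102, -0.995, 0.002], [-0.006, -0.003, -1.0]]
wrist_force: [-0.8, 0.4, -1.1]
gripper_width: 0.589
t 11.13 p [ 0.4551 -0.2709  0.0445] w 0.589 F [-0.8  0.4 -1.1] shift [0.0007 0.0081 0.0017] turn [-0.001   0.002   0.0007] dist_mm 2.5
```

```bash
python3 -m creep '[[0,0,0,0.005,0,0.002,0],[0,0,0,0.005,0,0.002,0],[0,0,0,0.005,0,0.002,0]]';python3 g.py .4556 -.2733 .044 5.7
```

```text
time_s: 11.38
tcp_pos: [0.456, -0.271, 0.0439]
ee_rot: [[0.995, 0.102, 0.002], [0.102, -0.995, 0.002], [0.002, -0.002, -1.0]]
wrist_force: [0.9, 1.0, 1.6]
gripper_width: 0.589
t 11.38 p [ 0.456  -0.271   0.0439] w 0.589 F [0.9 1.  1.6] shift [-0.0022  0.0076 -0.0005] turn [-0.0007 -0.0008  0.0008] dist_mm 2.4
```

Contact at the expected height. Release, rise, check.

```bash
python3 -m creep '[[1,0,0,0,0,0,0],[1,0,0,0,0,0,0],[1,0,0,0,0,0,0],[1,0,0,0,0,0,0],[1,0,0,0,0,0,0]]'; python3 -m creep '[[1,0,0,-0.1,0,0,0],[1,0,0,-0.22,0,0,0],[1,0,0,-0.35,0,0,0],[1,0,0,-0.45,0,0,0],[1,0,0,-0.5,0,0,0]]'; python3 -m creep '[[1,-0.3,0,0,0,0,0],[1,-0.3,0,0,0,0,0],[1,-0.3,0,0,0,0,0]]'; python3 -m creep '[[1,0,0,0,0,0,0]]'
python3 - <<'E'
from lt import *
s=r.sense();print(s['tcp_pos'],s['ee_rot']);im=r.capture('wrist');cv2.imwrite('pics/w6raw.png',im)
import pickle;pickle.dump({'tcp_pos':s['tcp_pos'],'ee_rot':s['ee_rot']},open('w6.pkl','wb'))
draw(im,'wrist',.5233,-.2665,.1,s)
cv2.imwrite('pics/w6.png',im)
E
```

```text
time_s: 11.8
tcp_pos: [0.4559, -0.271, 0.0439]
ee_rot: [[0.995, 0.102, 0.002], [0.102, -0.995, 0.002], [0.002, -0.002, -1.0]]
wrist_force: [0.2, -0.1, -0.4]
gripper_width: 0.887
time_s: 12.22
tcp_pos: [0.4573, -0.2722, 0.1986]
ee_rot: [[0.995, 0.102, 0.009], [0.102, -0.995, -0.0], [0.009, 0.001, -1.0]]
wrist_force: [1.3, 0.0, 1.0]
gripper_width: 0.999
time_s: 12.47
tcp_pos: [0.3619, -0.2805, 0.1977]
ee_rot: [[0.995, 0.1, 0.006], [0.1, -0.995, 0.002], [0.006, -0.001, -1.0]]
wrist_force: [1.1, 0.5, -0.5]
gripper_width: 1.0
time_s: 12.55
tcp_pos: [0.36, -0.2806, 0.1981]
ee_rot: [[0.995, 0.098, 0.007], [0.098, -0.995, 0.002], [0.007, -0.001, -1.0]]
wrist_force: [0.0, -0.1, 0.7]
gripper_width: 0.996
[ 0.36003606 -0.28060551  0.1981336 ] [[ 9.95143621e-01  9.81916463e-02  6.89734217e-03]
 [ 9.81826657e-02 -9.95167076e-01  1.62961466e-03]
 [ 7.02402239e-03 -9.44501192e-04 -9.99974885e-01]]
```

View pics/w6.png

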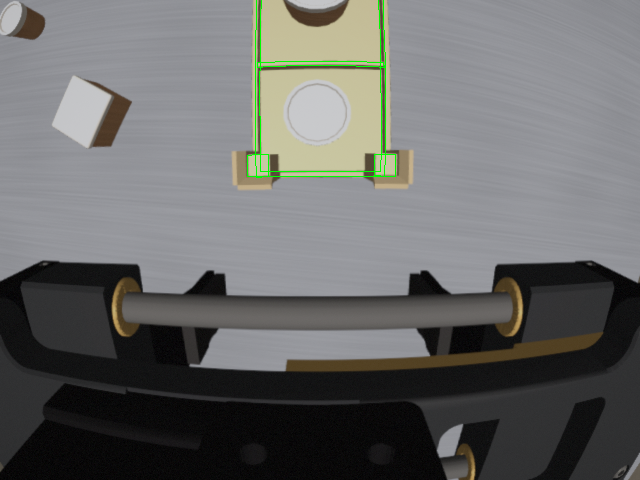

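Both tubs stand in their compartments; the medium lid is at (317,113). Zooming in on the post overlays to refine the tray pose.

Run:
```python
import cv2,numpy as np
a=cv2.imread('pics/w6.png')[145:195,225:420];b=cv2.imread('pics/w3.png')[135:195,205:430]
f=lambda i:cv2.resize(i,(780,int(i.shape[0]*780/i.shape[1])),interpolation=cv2.INTER_CUBIC)
cv2.imwrite('pics/z6.png',np.vstack([f(a),f(b)]))
```

```text
(no output)
```

View pics/z6.png

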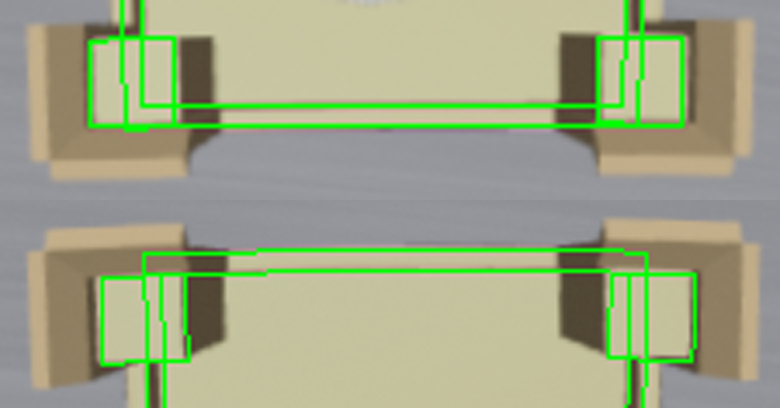

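```bash
python3 g.py .5418 .2646 .18 98
```

```text
t 12.6 p [ 0.3602 -0.2804  0.198 ] w 1.0 F [-0.9  0.7 -0.6] shift [ 0.7805 -1.7482  0.0677] turn [ 0.0013 -0.002  -0.5131] dist_mm 574.7
```

```bash
python3 -c "
from station import r
print(r.sense()['joints'].round(1))"
```

```text
[-17.6   7.6 -25.8  -0.3 -56.3 113.3]
```

```bash
python3 -m creep '[[1,0.25,-0.8,0,0,0,0.18],[1,0.25,-0.8,0,0,0,0.18],[1,0.25,-0.8,0,0,0,0.18],[1,0.25,-0.8,0,0,0,0.18],[1,0.25,-0.8,0,0,0,0.18]]'; python3 g.py .5418 .2646 .18 -82
```

```text
time_s: 13.02
tcp_pos: [0.3969, -0.115, 0.1986]
ee_rot: [[0.919, -0.394, 0.007], [-0.394, -0.919, 0.002], [0.005, -0.004, -1.0]]
wrist_force: [0.6, -0.6, -0.4]
gripper_width: 1.0
t 13.02 p [ 0.3969 -0.115   0.1986] w 1.0 F [ 0.6 -0.6 -0.4] shift [-0.0548 -1.353   0.0677] turn [-0.0022 -0.0009  0.3267] dist_mm 406.7
```

```bash
python3 -m creep '[[1,-0.03,-0.95,0.04,0,0,0.2],[1,-0.03,-0.95,0.04,0,0,0.2],[1,-0.03,-0.95,0.04,0,0,0.2],[1,-0.03,-0.95,0.04,0,0,0.2],[1,-0.03,-0.95,0.04,0,0,0.2]]'; python3 g.py .5418 .2646 .18 -82
```

```text
time_s: 13.43
tcp_pos: [0.4652, 0.0578, 0.1916]
ee_rot: [[0.573, -0.82, 0.007], [-0.82, -0.573, 0.002], [0.002, -0.007, -1.0]]
wrist_force: [0.9, -1.2, 1.3]
gripper_width: 1.001
t 13.43 p [0.4652 0.0578 0.1916] w 1.001 F [ 0.9 -1.2  1.3] shift [-0.4187 -0.6039  0.0418] turn [-0.0024 -0.0002  0.1497] dist_mm 220.8
```

```bash
python3 -m creep '[[1,-0.418,-0.604,0.03,-0.001,0,0.15],[1,-0.418,-0.604,0.03,-0.001,0,0.15],[1,-0.418,-0.604,0.03,-0.001,0,0.15],[1,-0.418,-0.604,0.03,-0.001,0,0.15],[1,-0.418,-0.604,0.03,-0.001,0,0.15]]'; python3 -m creep '[[1,-0.01,-0.03,0,-0.001,0,0],[1,-0.01,-0.03,0,-0.001,0,0]]';python3 g.py .5418 .2646 .18 -82
cat > ut.py <<'E'
from h import *
def draw(im,x,y,a,s,z=0):
    for X0,X1,Y0,Y1,zz in[(-112,112,-52,52,20),(-108,108,-48,48,4),(-5,5,-35,35,75),(-112,112,-52,52,0)]:
        S=np.array([[X0,Y0,zz],[X1,Y0,zz],[X1,Y1,zz],[X0,Y1,zz]])/1000.
        pts=np.vstack([np.linspace(S[i],S[(i+1)%4],12) for i in range(4)])
        cv2.polylines(im,[proj('wrist',place(pts,x,y,a,z),s).round().astype(int)],1,(0,0,255),1)
E
python3 - <<'E'
from ut import *
s=r.sense();im=r.capture('wrist');cv2.imwrite('pics/w7raw.png',im)
draw(im,.5418,.2646,.1394,s);cv2.imwrite('pics/w7.png',im)
E
```

```text
time_s: 13.85
tcp_pos: [0.5372, 0.2528, 0.1834]
ee_rot: [[0.136, -0.991, 0.004], [-0.991, -0.136, 0.001], [0.0, -0.004, -1.0]]
wrist_force: [1.1, -0.5, 0.1]
gripper_width: 0.998
time_s: 14.02
tcp_pos: [0.5476, 0.261, 0.1816]
ee_rot: [[0.139, -0.99, 0.001], [-0.99, -0.139, -0.001], [0.001, -0.001, -1.0]]
wrist_force: [0.5, -1.1, -0.6]
gripper_width: 1.001
t 14.02 p [0.5476 0.261  0.1816] w 1.001 F [ 0.5 -1.1 -0.6] shift [-0.0146  0.0173  0.0053] turn [-0.0003 -0.0002  0.    ] dist_mm 7.0
```

View pics/w7.png

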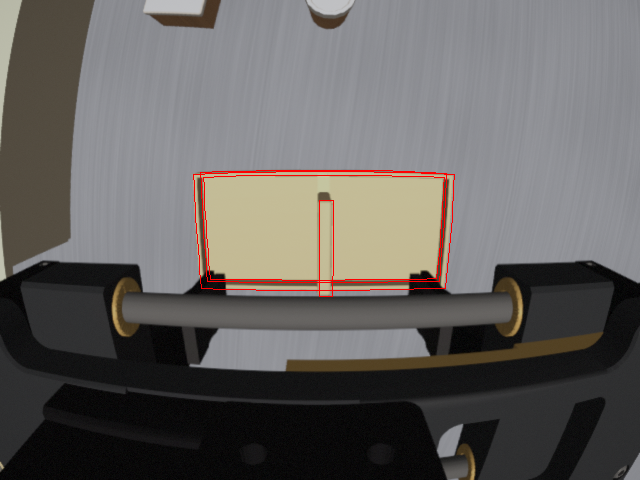

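The overlay on the beige tray fits to about 1 px (plate at (325,245)). Centre, then descend to pinch the plate.

```bash
python3 -m creep '[[1,-0.0146,0.0173,0,0,0,0],[1,-0.0146,0.0173,0.1,0,0,0],[1,-0.0146,0.0173,0.2,0,0,0],[1,-0.0146,0.0173,0.28,0,0,0],[1,-0.0146,0.0173,0.3,0,0,0]]'; python3 g.py .5418 .2646 .06 -82
```

```text
time_s: 14.48
tcp_pos: [0.5374, 0.26, 0.0879]
ee_rot: [[0.136, -0.991, -0.008], [-0.991, -0.136, -0.006], [0.005, 0.008, -1.0]]
wrist_force: [-0.2, -0.4, -0.2]
gripper_width: 0.999
t 14.48 p [0.5374 0.26   0.0879] w 0.999 F [-0.2 -0.4 -0.2] shift [-0.0136 -0.0174  0.0928] turn [ 0.0026 -0.0014 -0.0011] dist_mm 28.6
```

```bash
python3 -m creep '[[1,-0.0136,-0.015,0.03,0.002,-0.001,-0.001],[1,-0.0136,-0.015,0.06,0.002,-0.001,-0.001],[1,-0.0136,-0.015,0.085,0.002,-0.001,-0.001],[1,-0.0136,-0.015,0.085,0.002,-0.001,-0.001],[1,-0.0136,-0.015,0.085,0.002,-0.001,-0.001]]'; python3 g.py .5418 .2646 .06 -82
```

```text
time_s: 14.9
tcp_pos: [0.5414, 0.2646, 0.0627]
ee_rot: [[0.139, -0.99, -0.001], [-0.99, -0.139, -0.001], [0.001, 0.001, -1.0]]
wrist_force: [0.8, -1.2, 1.0]
gripper_width: 1.001
t 14.9 p [0.5414 0.2646 0.0627] w 1.001 F [ 0.8 -1.2  1. ] shift [ 0.0002 -0.0015  0.009 ] turn [ 0.0004 -0.0004 -0.0001] dist_mm 2.7
```

Closing (87→10 mm takes a while).

```bash
python3 -m creep '[[0,0,0,0.008,0,0,0],[0,0,0,0.008,0,0,0],[0,0,0,0.008,0,0,0],[0,0,0,0.008,0,0,0],[0,0,0,0.008,0,0,0]]';python3 -m creep '[[0,0,0,0,0,0,0],[0,0,0,0,0,0,0],[0,0,0,0,0,0,0],[0,0,0,0,0,0,0],[0,0,0,0,0,0,0]]';python3 -m creep '[[0,0,0,0,0,0,0],[0,0,0,0,0,0,0],[0,0,0,0,0,0,0],[0,0,0,0,0,0,0],[0,0,0,0,0,0,0]]'; python3 g.py .5418 .2646 .06 -82
```

```text
time_s: 15.32
tcp_pos: [0.5415, 0.2647, 0.0606]
ee_rot: [[0.139, -0.99, -0.001], [-0.99, -0.139, -0.001], [0.001, 0.001, -1.0]]
wrist_force: [-0.1, -1.4, 0.4]
gripper_width: 0.708
time_s: 15.73
tcp_pos: [0.5415, 0.2647, 0.0606]
ee_rot: [[0.139, -0.99, -0.001], [-0.99, -0.139, -0.001], [0.001, 0.001, -1.0]]
wrist_force: [0.7, -0.3, -0.2]
gripper_width: 0.327
time_s: 16.15
tcp_pos: [0.5416, 0.2648, 0.0606]
ee_rot: [[0.139, -0.99, -0.0], [-0.99, -0.139, -0.001], [0.001, 0.001, -1.0]]
wrist_force: [1.0, -0.3, -0.6]
gripper_width: 0.115
t 16.15 p [0.5416 0.2648 0.0606] w 0.115 F [ 1.  -0.3 -0.6] shift [ 0.0007 -0.0006  0.0021] turn [ 0.0002 -0.0002 -0.0001] dist_mm 0.7
```

Gripped (10 mm). Lift.

```bash
python3 -m creep '[[0,0,0,-0.05,0,0,0],[0,0,0,-0.15,0,0,0],[0,0,0,-0.27,0,0,0],[0,0,0,-0.39,0,0,0],[0,0,0,-0.48,0,0,0]]';python3 -m creep '[[0,0,0,-0.03,0,0,0],[0,0,0,-0.03,0,0,0]]';python3 g.py .5233 -.2665 .21 -84.3
```

```text
time_s: 16.57
tcp_pos: [0.5416, 0.2648, 0.2066]
ee_rot: [[0.139, -0.99, 0.0], [-0.99, -0.139, -0.0], [0.0, 0.0, -1.0]]
wrist_force: [1.1, 1.3, -3.5]
gripper_width: 0.112
time_s: 16.73
tcp_pos: [0.5422, 0.2655, 0.2179]
ee_rot: [[0.139, -0.99, 0.004], [-0.99, -0.139, 0.003], [-0.003, -0.004, -1.0]]
wrist_force: [0.4, -0.0, -3.9]
gripper_width: 0.113
t 16.73 p [0.5422 0.2655 0.2179] w 0.113 F [ 0.4 -0.  -3.9] shift [1.7474 0.3092 0.0207] turn [-0.0013  0.0008  0.0127] dist_mm 532.4
```

Run:
```python
from ut import *
s=r.sense();im=r.capture('wrist')
p=np.array(s['tcp_pos']);R=np.array(s['ee_rot']);a=np.arctan2(-R[1,1],-R[0,1]);a=np.arctan2(np.sin(a),np.cos(a));print(a)
draw(im,p[0],p[1],a,s,p[2]-.0606)
cv2.imwrite('pics/w8.png',im)
```

```text
0.13949918011029488
```

View pics/w8.png

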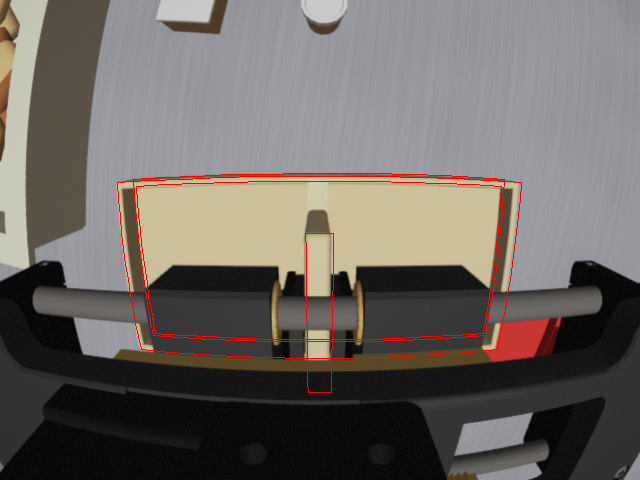

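The tray hangs level, centred and aligned with the jaws; its rim matches the model at row 180. Carry it over in steps.

```bash
python3 -m creep '[[0,0.95,0.16,0,0,0,0.004],[0,0.95,0.16,0,0,0,0.004],[0,0.95,0.16,0,0,0,0.004],[0,0.95,0.16,0,0,0,0.004],[0,0.95,0.16,0,0,0,0.004]]';python3 g.py .5233 -.2665 .21 -84.3
```

```text
time_s: 17.2
tcp_pos: [0.5328, 0.0545, 0.2114]
ee_rot: [[0.126, -0.992, -0.008], [-0.992, -0.126, -0.001], [0.0, 0.008, -1.0]]
wrist_force: [1.7, -0.7, -3.8]
gripper_width: 0.113
t 17.2 p [0.5328 0.0545 0.2114] w 0.113 F [ 1.7 -0.7 -3.8] shift [1.0575 0.1665 0.0061] turn [ 0.0025 -0.0001  0.0086] dist_mm 321.2
```

```bash
python3 -m creep '[[0,0.9,0.14,0,0.002,0,0.008],[0,0.9,0.14,0,0.002,0,0.008],[0,0.9,0.14,0,0.002,0,0.008],[0,0.9,0.14,0,0.002,0,0.008],[0,0.9,0.14,0,0.002,0,0.008]]';python3 g.py .5233 -.2665 .21 -84.3
```

```text
time_s: 17.62
tcp_pos: [0.5252, -0.1531, 0.2089]
ee_rot: [[0.101, -0.995, -0.008], [-0.995, -0.101, 0.001], [-0.002, 0.008, -1.0]]
wrist_force: [1.1, 0.0, -3.8]
gripper_width: 0.116
t 17.62 p [ 0.5252 -0.1531  0.2089] w 0.116 F [ 1.1  0.  -3.8] shift [ 0.3754  0.0445 -0.004 ] turn [0.0026 0.0006 0.0005] dist_mm 113.4
```

```bash
python3 -m creep '[[0,0.12,0.015,0,0.002,0,0],[0,0.24,0.03,0,0.002,0,0],[0,0.33,0.04,0,0.002,0,0],[0,0.36,0.042,0,0.002,0,0],[0,0.36,0.042,0,0.002,0,0]]';python3 -m creep '[[0,0,0,0,0,0,0],[0,0,0,0,0,0,0]]';python3 g.py .5233 -.2665 .21 -84.3
```

```text
time_s: 18.03
tcp_pos: [0.5217, -0.2634, 0.2049]
ee_rot: [[0.097, -0.995, -0.009], [-0.995, -0.097, 0.004], [-0.005, 0.008, -1.0]]
wrist_force: [0.4, -0.0, -4.8]
gripper_width: 0.115
time_s: 18.2
tcp_pos: [0.5203, -0.2622, 0.2022]
ee_rot: [[0.097, -0.995, -0.014], [-0.995, -0.097, 0.006], [-0.007, 0.013, -1.0]]
wrist_force: [0.2, -0.1, -3.7]
gripper_width: 0.111
t 18.2 p [ 0.5203 -0.2622  0.2022] w 0.111 F [ 0.2 -0.1 -3.7] shift [ 0.015  -0.0082 -0.0261] turn [ 0.0042  0.0023 -0.0009] dist_mm 9.4
```

```bash
python3 -m creep '[[0,0.012,-0.007,-0.01,0.004,0.002,-0.001],[0,0.012,-0.007,-0.01,0.004,0.002,-0.001],[0,0.012,-0.007,-0.01,0.004,0.002,-0.001],[0,0.012,-0.007,-0.01,0.004,0.002,-0.001]]';python3 g.py .5233 -.2665 .2 -84.3
```

```text
time_s: 18.53
tcp_pos: [0.523, -0.2649, 0.2054]
ee_rot: [[0.101, -0.995, -0.0], [-0.995, -0.101, 0.001], [-0.001, 0.0, -1.0]]
wrist_force: [0.8, 0.0, -3.4]
gripper_width: 0.112
t 18.53 p [ 0.523  -0.2649  0.2054] w 0.112 F [ 0.8  0.  -3.4] shift [ 0.0053 -0.0006  0.018 ] turn [0.     0.0003 0.0004] dist_mm 5.6
```

```bash
python3 -m creep '[[0,0.005,0,0.04,0,0,0],[0,0.005,0,0.08,0,0,0],[0,0.005,0,0.11,0,0,0],[0,0.005,0,0.13,0,0,0],[0,0.005,0,0.13,0,0,0]]';python3 -m creep '[[0,0,0,0,0,0,0]]';python3 g.py .5233 -.2665 .1606 -84.3
python3 - <<'E'
from ut import *
import lt
s=r.sense();im=r.capture('wrist');cv2.imwrite('pics/w9raw.png',im)
lt.draw(im,'wrist',.5233,-.2665,.1,s)
cv2.imwrite('pics/w9.png',im)
I=r.capture('scene')[100:260,80:260];I=cv2.resize(I,None,fx=3.5,fy=3.5,interpolation=cv2.INTER_CUBIC);cv2.imwrite('pics/s9.png',I)
E
```

```text
time_s: 18.95
tcp_pos: [0.5223, -0.266, 0.1649]
ee_rot: [[0.101, -0.995, -0.003], [-0.995, -0.101, 0.002], [-0.002, 0.003, -1.0]]
wrist_force: [-0.7, -0.3, -3.5]
gripper_width: 0.111
time_s: 19.03
tcp_pos: [0.5226, -0.2661, 0.1652]
ee_rot: [[0.101, -0.995, -0.003], [-0.995, -0.101, 0.001], [-0.002, 0.003, -1.0]]
wrist_force: [-0.3, 0.4, -2.6]
gripper_width: 0.113
t 19.03 p [ 0.5226 -0.2661  0.1652] w 0.113 F [-0.3  0.4 -2.6] shift [ 0.0015 -0.0022  0.0153] turn [0.0008 0.0005 0.0006] dist_mm 4.7
```

View pics/w9.png

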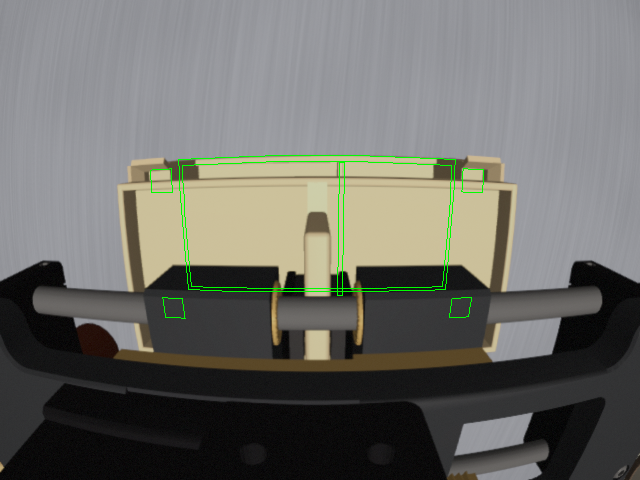

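View pics/s9.png

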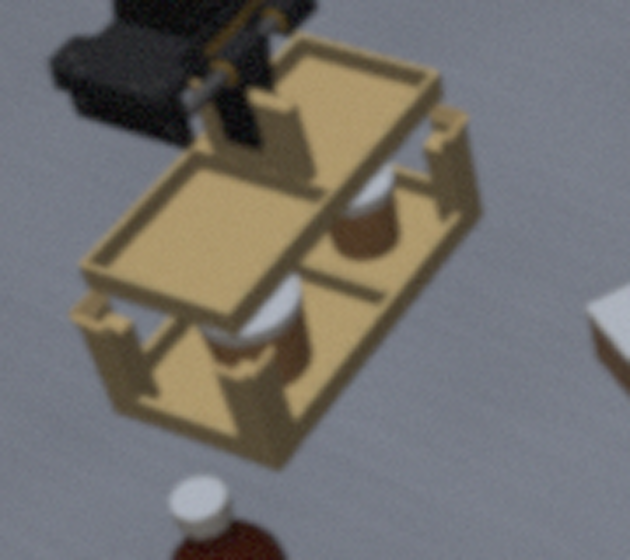

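Run:
```python
import cv2,numpy as np
f=lambda i:cv2.resize(i,None,fx=7,fy=7,interpolation=cv2.INTER_CUBIC)
o=[]
for n in('w9','w9raw'):
    a=cv2.imread(f'pics/{n}.png');o.append(np.hstack([f(a[150:192,120:176]),f(a[150:192,456:512])]))
cv2.imwrite('pics/z9.png',np.vstack(o))
```

```text
(no output)
```

View pics/z9.png

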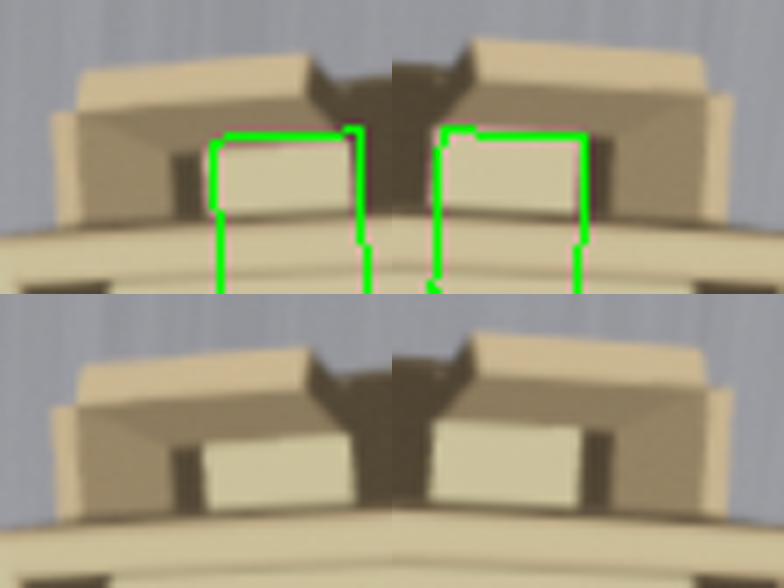

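The guides and post tops of the far side show at (161,180) and (472,180), within 0.7 mm of the model, and the tray hangs symmetrically between them. Lower slowly with a small +x correction.

```bash
python3 -m creep '[[0,0.001,-0.004,0.02,0.001,0,0],[0,0.001,-0.004,0.035,0.001,0,0],[0,0.001,-0.004,0.05,0.001,0,0],[0,0.001,-0.004,0.06,0.001,0,0],[0,0.001,-0.004,0.065,0.001,0,0]]';python3 g.py .5239 -.2663 .1306 -84.3
```

```text
time_s: 19.55
tcp_pos: [0.5233, -0.2661, 0.1449]
ee_rot: [[0.101, -0.995, -0.001], [-0.995, -0.101, 0.002], [-0.002, 0.001, -1.0]]
wrist_force: [0.0, -0.1, -3.5]
gripper_width: 0.11
t 19.55 p [ 0.5233 -0.2661  0.1449] w 0.11 F [ 0.  -0.1 -3.5] shift [ 0.0011 -0.0019  0.0478] turn [0.0002 0.0008 0.0005] dist_mm 14.4
```

```bash
python3 -m creep '[[0,0.001,-0.002,0.01,0,0.0005,0],[0,0.001,-0.002,0.017,0,0.0005,0],[0,0.001,-0.002,0.025,0,0.0005,0],[0,0.001,-0.002,0.03,0,0.0005,0]]';python3 g.py .5239 -.2663 .1306 -84.3
```

```text
time_s: 19.88
tcp_pos: [0.5239, -0.2663, 0.1356]
ee_rot: [[0.101, -0.995, -0.001], [-0.995, -0.101, 0.001], [-0.001, 0.001, -1.0]]
wrist_force: [0.2, 0.8, -3.4]
gripper_width: 0.113
t 19.88 p [ 0.5239 -0.2663  0.1356] w 0.113 F [ 0.2  0.8 -3.4] shift [ 0.0001 -0.0002  0.0167] turn [0.0003 0.0003 0.0004] dist_mm 5.0
```

Inside the guides (underside ≈ 0.075) with no lateral force. On down.

```bash
python3 -m creep '[[0,0,0,0.006,0,0,0],[0,0,0,0.01,0,0,0],[0,0,0,0.014,0,0,0],[0,0,0,0.014,0,0,0]]';python3 g.py .5239 -.2663 .1306 -84.3
```

```text
time_s: 20.22
tcp_pos: [0.5239, -0.2662, 0.1318]
ee_rot: [[0.101, -0.995, -0.001], [-0.995, -0.101, 0.001], [-0.001, 0.001, -1.0]]
wrist_force: [-0.9, 0.7, -2.0]
gripper_width: 0.111
t 20.22 p [ 0.5239 -0.2662  0.1318] w 0.111 F [-0.9  0.7 -2. ] shift [ 0.0002 -0.0001  0.0041] turn [0.0003 0.0003 0.0005] dist_mm 1.2
```

```bash
python3 -m creep '[[0,0,0,0.004,0,0,0],[0,0,0,0.004,0,0,0],[0,0,0,0.004,0,0,0]]';python3 g.py .5239 -.2663 .1306 -84.3
```

```text
time_s: 20.47
tcp_pos: [0.5239, -0.2661, 0.1316]
ee_rot: [[0.101, -0.995, -0.001], [-0.995, -0.101, 0.001], [-0.001, 0.001, -1.0]]
wrist_force: [-3.8, 3.8, 5.3]
gripper_width: 0.111
t 20.47 p [ 0.5239 -0.2661  0.1316] w 0.111 F [-3.8  3.8  5.3] shift [ 0.0007 -0.0001  0.0034] turn [0.0002 0.0002 0.0006] dist_mm 1.0
```

Run:
```python
from ut import *
s=r.sense();im=r.capture('wrist');cv2.imwrite('pics/w10.png',im[130:360,100:540])
I=r.capture('scene')[100:260,80:260];I=cv2.resize(I,None,fx=3.5,fy=3.5,interpolation=cv2.INTER_CUBIC);cv2.imwrite('pics/s10.png',I)
```

```text
(no output)
```

View pics/w10.png

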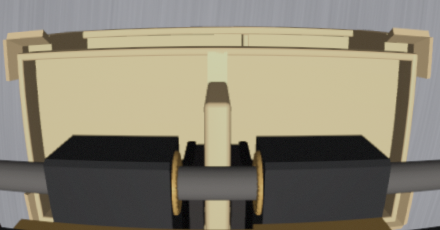

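View pics/s10.png

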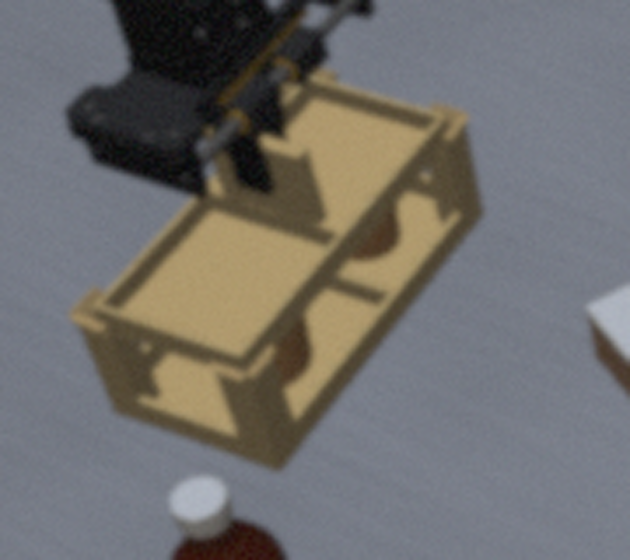

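The tray sits inside all four guides, level. Release and rise.

```bash
python3 -m creep '[[0.4,0,0,0,0,0,0],[0.4,0,0,0,0,0,0],[0.4,0,0,0,0,0,0],[0.4,0,0,0,0,0,0]]';python3 -m creep '[[0.6,0,0,-0.05,0,0,0],[0.6,0,0,-0.15,0,0,0],[0.6,0,0,-0.25,0,0,0],[0.6,0,0,-0.35,0,0,0],[0.6,0,0,-0.35,0,0,0]]'
python3 -m creep '[[1,-0.4,0,0,0,0,0],[1,-0.4,0,0,0,0,0],[1,-0.4,0,0,0,0,0],[1,-0.4,0,0,0,0,0]]'
python3 - <<'E'
from ut import *
import g
g.go(.5641,.0703,.2,-84.3)
print(r.sense()['joints'].round(1))
s=r.sense();im=r.capture('wrist');draw(im,.5239,-.2663,.1,s,.07);cv2.imwrite('pics/w11.png',im)
I=r.capture('scene')[100:260,80:260];I=cv2.resize(I,None,fx=3.5,fy=3.5,interpolation=cv2.INTER_CUBIC);cv2.imwrite('pics/s11.png',I)
E
```

```text
time_s: 20.9
tcp_pos: [0.5242, -0.2664, 0.1315]
ee_rot: [[0.101, -0.995, 0.0], [-0.995, -0.101, 0.0], [-0.0, -0.0, -1.0]]
wrist_force: [-0.6, 0.6, -0.1]
gripper_width: 0.33
time_s: 21.32
tcp_pos: [0.5276, -0.2681, 0.2437]
ee_rot: [[0.102, -0.995, 0.013], [-0.995, -0.102, -0.005], [0.007, -0.012, -1.0]]
wrist_force: [1.9, 0.0, 1.0]
gripper_width: 0.589
time_s: 21.65
tcp_pos: [0.5152, -0.1447, 0.2435]
ee_rot: [[0.107, -0.994, 0.015], [-0.994, -0.107, -0.005], [0.006, -0.014, -1.0]]
wrist_force: [-0.8, -0.0, -1.1]
gripper_width: 0.819
t 21.65 p [ 0.5152 -0.1447  0.2435] w 0.819 F [-0.8 -0.  -1.1] shift [-0.6961 -0.2369  0.1441] turn [-0.0045 -0.0019  0.0025] dist_mm 224.8
[  1.8  12.7 -12.5   0.3 -64.    4.2]
```

View pics/w11.png

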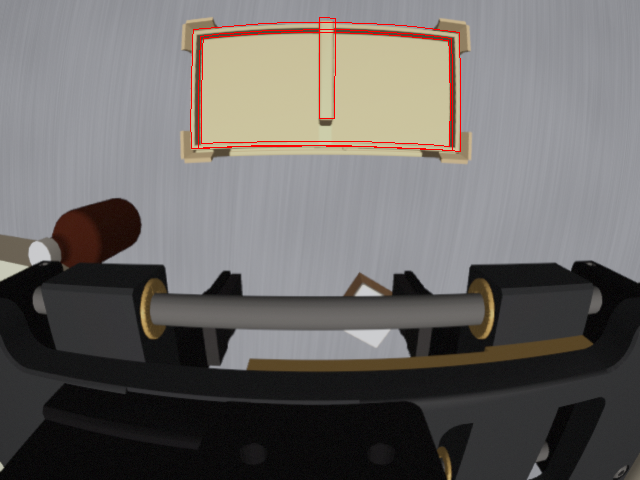

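View pics/s11.png

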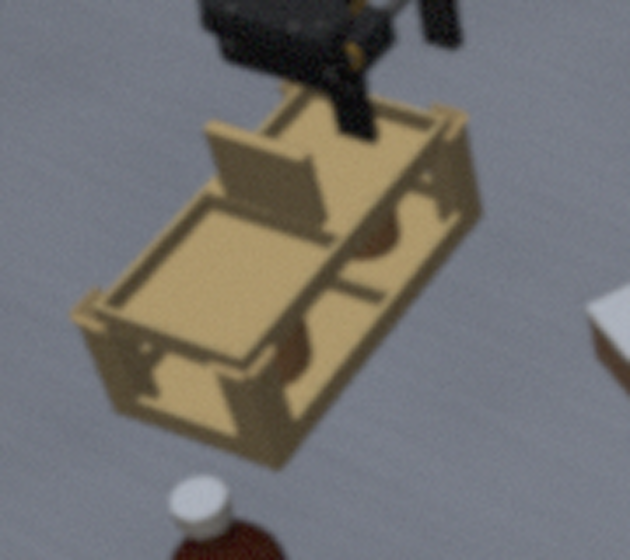

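Seated: the model at z=70 mm overlays the tray within about 1 px, and all four corner guides surround it. Now the small tub, turning back to yaw 5.7.

```bash
python3 -m creep '[[1,-0.7,-0.237,0.14,0,0,-0.25],[1,-0.7,-0.237,0.14,0,0,-0.25],[1,-0.7,-0.237,0.14,0,0,-0.25],[1,-0.7,-0.237,0.14,0,0,-0.25],[1,-0.7,-0.237,0.14,0,0,-0.25]]'; python3 g.py .5641 .0703 .15 5.7
```

```text
time_s: 22.17
tcp_pos: [0.5616, 0.0514, 0.2035]
ee_rot: [[0.668, -0.744, 0.014], [-0.744, -0.668, -0.006], [0.014, -0.007, -1.0]]
wrist_force: [0.8, 0.4, 0.1]
gripper_width: 1.001
t 22.17 p [0.5616 0.0514 0.2035] w 1.001 F [0.8 0.4 0.1] shift [-0.0437 -0.0471  0.1779] turn [ 1.000e-04 -5.100e-03 -2.987e-01] dist_mm 56.8
```

```bash
python3 -m creep '[[1,-0.044,-0.047,0.12,0,-0.005,-0.298],[1,-0.044,-0.047,0.12,0,-0.005,-0.298],[1,-0.044,-0.047,0.12,0,-0.005,-0.298],[1,-0.044,-0.047,0.12,0,-0.005,-0.298],[1,-0.044,-0.047,0.12,0,-0.005,-0.298]]'; python3 g.py .5641 .0703 .15 5.7
```

```text
time_s: 22.58
tcp_pos: [0.5644, 0.0696, 0.1664]
ee_rot: [[0.977, -0.212, 0.004], [-0.212, -0.977, -0.001], [0.004, 0.0, -1.0]]
wrist_force: [-0.2, 0.1, 0.2]
gripper_width: 1.002
t 22.58 p [0.5644 0.0696 0.1664] w 1.002 F [-0.2  0.1  0.2] shift [-0.0017 -0.0022  0.0548] turn [ 0.0003 -0.0014 -0.0996] dist_mm 16.5
```

```bash
python3 -m creep '[[1,0,-0.002,0.05,0,-0.001,-0.1],[1,0,-0.002,0.05,0,-0.001,-0.1],[1,0,-0.002,0.05,0,-0.001,-0.1],[1,0,-0.002,0.05,0,-0.001,-0.1]]'
python3 - <<'E'
from h import *
import g
g.go(.5641,.0703,.035,5.7)
s=r.sense();im=r.capture('wrist')
p=proj('wrist',place(cyl(.04,.048),.5641,.0703,0),s)
cv2.polylines(im,[p[48:].round().astype(int)],1,(0,255,255),1);cv2.polylines(im,[p[:48].round().astype(int)],1,(0,255,0),1)
cv2.imwrite('pics/w12.png',im)
E
```

```text
time_s: 22.92
tcp_pos: [0.5651, 0.069, 0.1506]
ee_rot: [[0.995, 0.1, 0.0], [0.1, -0.995, -0.002], [0.0, 0.002, -1.0]]
wrist_force: [0.7, -1.0, -0.8]
gripper_width: 1.002
t 22.92 p [0.5651 0.069  0.1506] w 1.002 F [ 0.7 -1.  -0.8] shift [-0.003  -0.0055  0.3852] turn [ 0.0006 -0.      0.0003] dist_mm 115.6
```

View pics/w12.png

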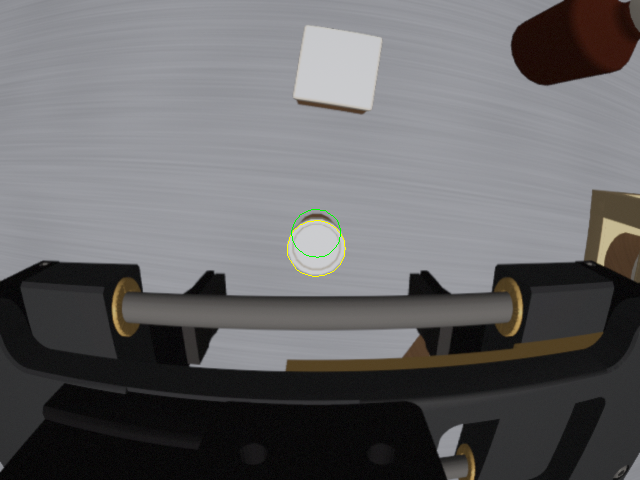

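The small tub at (316,248) matches its model ring. Descend in two moves.

```bash
python3 -m creep '[[0.8,-0.003,-0.005,0.1,0,0,0],[0.8,-0.003,-0.005,0.2,0,0,0],[0.8,-0.003,-0.005,0.29,0,0,0],[0.8,-0.003,-0.005,0.33,0,0,0],[0.8,-0.003,-0.005,0.34,0,0,0]]';python3 g.py .5641 .0703 .035 5.7
```

```text
time_s: 23.38
tcp_pos: [0.5627, 0.0691, 0.0458]
ee_rot: [[0.996, 0.094, -0.005], [0.094, -0.996, -0.004], [-0.005, 0.003, -1.0]]
wrist_force: [-0.3, 0.1, 0.3]
gripper_width: 0.812
t 23.38 p [0.5627 0.0691 0.0458] w 0.812 F [-0.3  0.1  0.3] shift [ 0.0052 -0.0036  0.0361] turn [ 0.001   0.0016 -0.0016] dist_mm 11.0
```

```bash
python3 -m creep '[[0.7,0.004,-0.003,0.018,0.001,0.0015,-0.0015],[0.7,0.004,-0.003,0.034,0.001,0.0015,-0.0015],[0.7,0.004,-0.003,0.034,0.001,0.0015,-0.0015],[0.7,0.004,-0.003,0.034,0.001,0.0015,-0.0015]]';python3 g.py .5641 .0703 .035 5.7
```

```text
time_s: 23.72
tcp_pos: [0.5643, 0.0701, 0.0362]
ee_rot: [[0.995, 0.099, 0.001], [0.099, -0.995, 0.0], [0.001, -0.0, -1.0]]
wrist_force: [0.9, -0.5, -0.0]
gripper_width: 0.708
t 23.72 p [0.5643 0.0701 0.0362] w 0.708 F [ 0.9 -0.5 -0. ] shift [-0.0005 -0.0007  0.0041] turn [-0.0001 -0.0003 -0.0002] dist_mm 1.3
```

```bash
python3 -m creep '[[0,0,0,0.003,0,0,0],[0,0,0,0.003,0,0,0],[0,0,0,0.003,0,0,0],[0,0,0,0.003,0,0,0],[0,0,0,0.003,0,0,0]]';python3 -m creep '[[0,0,0,0,0,0,0],[0,0,0,0,0,0,0],[0,0,0,0,0,0,0]]';python3 -m creep '[[0,0,0,-0.08,0,0,0],[0,0,0,-0.2,0,0,0],[0,0,0,-0.34,0,0,0],[0,0,0,-0.46,0,0,0],[0,0,0,-0.58,0,0,0]]';python3 g.py .5806 -.2606 .22 5.7
```

```text
time_s: 24.13
tcp_pos: [0.5644, 0.0702, 0.0358]
ee_rot: [[0.995, 0.099, 0.002], [0.099, -0.995, 0.0], [0.002, -0.0, -1.0]]
wrist_force: [-0.4, 0.1, 1.4]
gripper_width: 0.453
time_s: 24.38
tcp_pos: [0.5643, 0.0702, 0.0358]
ee_rot: [[0.995, 0.099, 0.001], [0.099, -0.995, 0.0], [0.001, -0.0, -1.0]]
wrist_force: [-0.4, -0.3, 0.5]
gripper_width: 0.451
time_s: 24.8
tcp_pos: [0.5637, 0.07, 0.2116]
ee_rot: [[0.995, 0.099, 0.001], [0.099, -0.995, 0.001], [0.001, -0.0, -1.0]]
wrist_force: [1.3, 0.6, -1.1]
gripper_width: 0.452
t 24.8 p [0.5637 0.07   0.2116] w 0.452 F [ 1.3  0.6 -1.1] shift [-0.0529  1.1022 -0.0286] turn [-0.0001 -0.0005 -0.0002] dist_mm 331.1
```

```bash
python3 -m creep '[[0,-0.045,0.95,-0.03,0,0,0],[0,-0.045,0.95,-0.03,0,0,0],[0,-0.045,0.95,-0.03,0,0,0],[0,-0.045,0.95,-0.03,0,0,0],[0,-0.045,0.95,-0.03,0,0,0]]';python3 g.py .5806 -.2606 .22 5.7
```

```text
time_s: 25.22
tcp_pos: [0.5741, -0.1394, 0.2175]
ee_rot: [[0.995, 0.099, 0.001], [0.099, -0.995, 0.001], [0.001, -0.001, -1.0]]
wrist_force: [1.2, -0.0, -1.5]
gripper_width: 0.452
t 25.22 p [ 0.5741 -0.1394  0.2175] w 0.452 F [ 1.2 -0.  -1.5] shift [-0.0186  0.4041 -0.0086] turn [-0.0003 -0.0004  0.    ] dist_mm 121.4
```

```bash
python3 -m creep '[[0,-0.006,0.13,0,0,0,0],[0,-0.012,0.26,0,0,0,0],[0,-0.0186,0.36,0,0,0,0],[0,-0.0186,0.395,0,0,0,0],[0,-0.0186,0.395,0,0,0,0]]';python3 -m creep '[[0,0,0,0,0,0,0]]';python3 g.py .5806 -.2606 .11 5.7
python3 - <<'E'
from ut import *
s=r.sense();im=r.capture('wrist');draw(im,.5239,-.2663,.1,s,.07);cv2.imwrite('pics/w13.png',im)
E
```

```text
time_s: 25.63
tcp_pos: [0.5797, -0.2604, 0.2163]
ee_rot: [[0.995, 0.095, -0.0], [0.095, -0.995, 0.001], [-0.0, -0.001, -1.0]]
wrist_force: [0.4, 0.9, -1.3]
gripper_width: 0.454
time_s: 25.72
tcp_pos: [0.5795, -0.2603, 0.2158]
ee_rot: [[0.996, 0.094, -0.001], [0.094, -0.996, 0.002], [-0.001, -0.002, -1.0]]
wrist_force: [0.8, 0.2, -1.1]
gripper_width: 0.45
t 25.72 p [ 0.5795 -0.2603  0.2158] w 0.45 F [ 0.8  0.2 -1.1] shift [0.0039 0.0022 0.3525] turn [-0.0006  0.0002 -0.0015] dist_mm 105.8
```

View pics/w13.png

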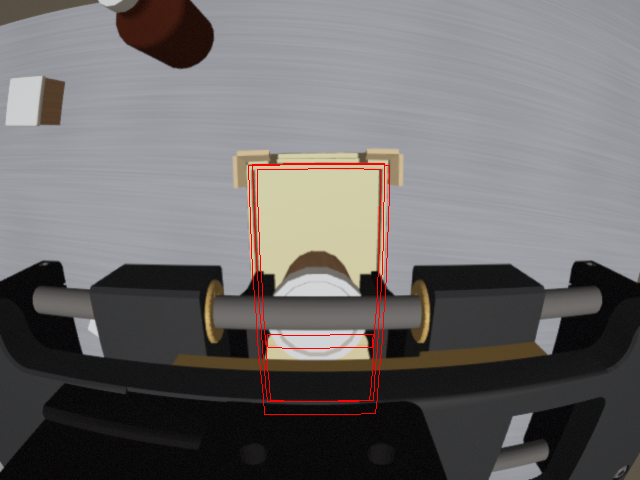

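The tray overlays well; the tub hangs over the far compartment (315,310). Descend.

```bash
python3 -m creep '[[0,0.004,0.002,0.09,0,0,0],[0,0.004,0.002,0.18,0,0,0],[0,0.004,0.002,0.26,0,0,0],[0,0.004,0.002,0.31,0,0,0],[0,0.004,0.002,0.325,0,0,0]]';python3 -m creep '[[0,0,0,0.002,0,0,0],[0,0,0,0.002,0,0,0]]';python3 g.py .5806 -.2606 .1098 5.7
```

```text
time_s: 26.18
tcp_pos: [0.5787, -0.258, 0.1148]
ee_rot: [[0.995, 0.097, -0.008], [0.097, -0.995, 0.004], [-0.007, -0.005, -1.0]]
wrist_force: [-0.7, 0.5, -1.3]
gripper_width: 0.453
time_s: 26.35
tcp_pos: [0.579, -0.2568, 0.1144]
ee_rot: [[0.995, 0.098, -0.008], [0.098, -0.995, 0.004], [-0.007, -0.005, -1.0]]
wrist_force: [0.1, -0.6, -0.5]
gripper_width: 0.452
t 26.35 p [ 0.579  -0.2568  0.1144] w 0.452 F [ 0.1 -0.6 -0.5] shift [0.0043 0.0131 0.0153] turn [-0.0015  0.0024 -0.0003] dist_mm 6.2
```

```bash
python3 -m creep '[[0,0.002,0.008,0.005,-0.0015,0.0024,0],[0,0.002,0.008,0.01,-0.0015,0.0024,0],[0,0.002,0.008,0.01,-0.0015,0.0024,0]]';python3 g.py .5806 -.2606 .1098 5.7
```

```text
time_s: 26.6
tcp_pos: [0.5801, -0.2591, 0.1122]
ee_rot: [[0.995, 0.098, 0.002], [0.098, -0.995, -0.0], [0.002, 0.0, -1.0]]
wrist_force: [-0.5, -0.0, -1.6]
gripper_width: 0.449
t 26.6 p [ 0.5801 -0.2591  0.1122] w 0.449 F [-0.5 -0.  -1.6] shift [0.0011 0.0052 0.0081] turn [ 0.0001 -0.0005 -0.0003] dist_mm 2.9
```

```bash
python3 -m creep '[[0,0,0,0.003,0,0,0],[0,0,0,0.006,0,0,0],[0,0,0,0.006,0,0,0]]';python3 g.py .5806 -.2606 .1098 5.7
```

```text
time_s: 26.85
tcp_pos: [0.5801, -0.2592, 0.1106]
ee_rot: [[0.995, 0.098, 0.002], [0.098, -0.995, -0.0], [0.002, 0.0, -1.0]]
wrist_force: [-0.1, -0.7, -1.2]
gripper_width: 0.455
t 26.85 p [ 0.5801 -0.2592  0.1106] w 0.455 F [-0.1 -0.7 -1.2] shift [0.0011 0.0049 0.0028] turn [ 0.0001 -0.0006 -0.0003] dist_mm 1.7
```

```bash
python3 -m creep '[[0,0,0,0.004,0,0,0],[0,0,0,0.004,0,0,0],[0,0,0,0.004,0,0,0]]';python3 g.py .5806 -.2606 .1098 5.7
```

```text
time_s: 27.1
tcp_pos: [0.5803, -0.2593, 0.1098]
ee_rot: [[0.995, 0.098, 0.002], [0.098, -0.995, -0.0], [0.002, 0.001, -1.0]]
wrist_force: [0.5, -0.2, 1.1]
gripper_width: 0.45
t 27.1 p [ 0.5803 -0.2593  0.1098] w 0.45 F [ 0.5 -0.2  1.1] shift [ 0.0006  0.0043 -0.    ] turn [ 0.0002 -0.0008 -0.0003] dist_mm 1.3
```

Contact at the expected height. Release, rise, back off.

```bash
python3 -m creep '[[0.65,0,0,0,0,0,0],[0.65,0,0,0,0,0,0],[0.65,0,0,0,0,0,0],[0.65,0,0,0,0,0,0]]';python3 -m creep '[[0.65,0,0,-0.06,0,0,0],[0.65,0,0,-0.16,0,0,0],[0.65,0,0,-0.28,0,0,0],[0.65,0,0,-0.38,0,0,0],[0.65,0,0,-0.4,0,0,0]]'
python3 -m creep '[[1,-0.6,-0.3,0,0,0,0],[1,-0.6,-0.3,0,0,0,0],[1,-0.6,-0.3,0,0,0,0],[1,-0.6,-0.3,0,0,0,0],[1,-0.6,-0.3,0,0,0,0]]'
python3 -m creep '[[1,0,-0.4,0,0,0,0],[1,0,-0.4,0,0,0,0],[1,0,-0.4,0,0,0,0]]'
python3 - <<'E'
from ut import *
s=r.sense();im=r.capture('wrist');draw(im,.5239,-.2663,.1,s,.07);cv2.imwrite('pics/w14.png',im)
I=r.capture('scene')[100:350,80:400];I=cv2.resize(I,None,fx=2.4,fy=2.4,interpolation=cv2.INTER_CUBIC);cv2.imwrite('pics/s14.png',I)
I=r.capture('top')[80:300,220:570];I=cv2.resize(I,None,fx=2.2,fy=2.2,interpolation=cv2.INTER_CUBIC);cv2.imwrite('pics/t14.png',I)
E
```

```text
time_s: 27.43
tcp_pos: [0.5803, -0.2593, 0.1097]
ee_rot: [[0.995, 0.098, 0.003], [0.098, -0.995, -0.0], [0.002, 0.001, -1.0]]
wrist_force: [-0.2, 0.1, -1.0]
gripper_width: 0.626
time_s: 27.85
tcp_pos: [0.5826, -0.2605, 0.2366]
ee_rot: [[0.995, 0.099, 0.013], [0.099, -0.995, -0.005], [0.013, 0.006, -1.0]]
wrist_force: [0.3, -0.7, 1.5]
gripper_width: 0.651
time_s: 28.27
tcp_pos: [0.3913, -0.1879, 0.2331]
ee_rot: [[0.995, 0.099, 0.012], [0.099, -0.995, -0.004], [0.012, 0.005, -1.0]]
wrist_force: [-0.2, 0.7, 0.3]
gripper_width: 0.934
time_s: 28.52
tcp_pos: [0.3782, -0.0676, 0.2327]
ee_rot: [[0.995, 0.097, 0.013], [0.097, -0.995, -0.004], [0.013, 0.005, -1.0]]
wrist_force: [0.9, 0.2, 0.5]
gripper_width: 0.993
```

View pics/w14.png

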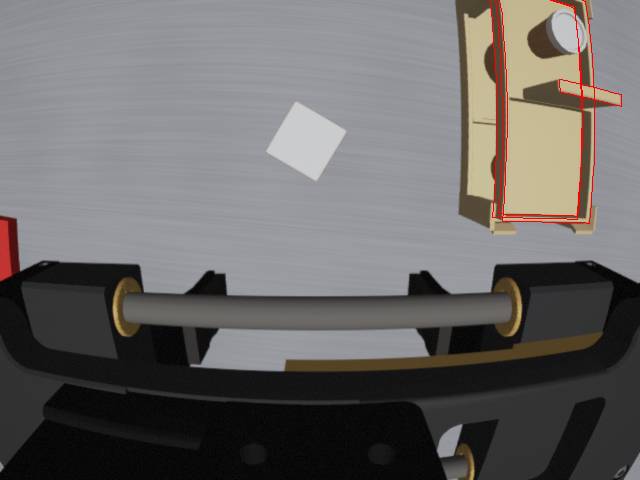

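View pics/s14.png

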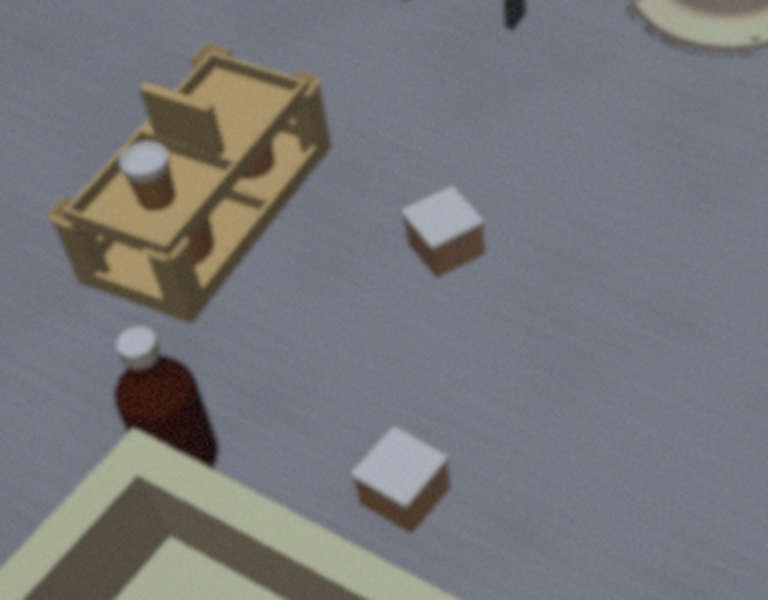

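View pics/t14.png

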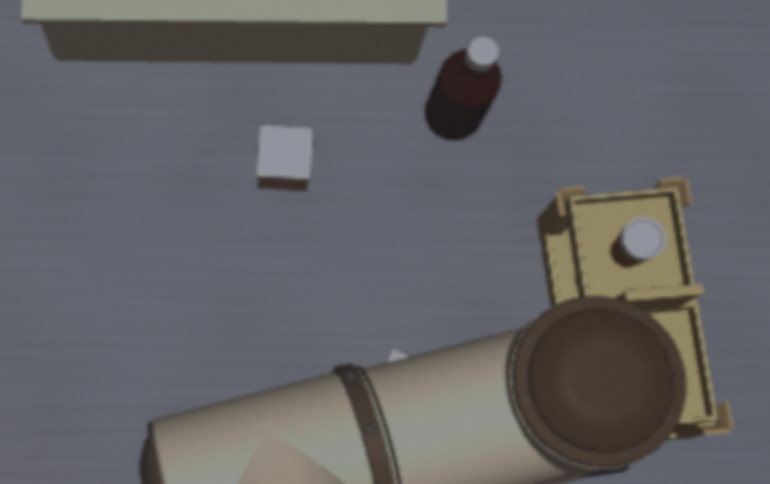

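The tray is seated in all four guides with the small tub upright in the far compartment (scene crop (148,175)). Both lower tubs are visible beneath, and the boxes and bottle are in place. Let it settle, then hand in.

```bash
python3 -m creep '[[1,0,0,0,0,0,0],[1,0,0,0,0,0,0],[1,0,0,0,0,0,0]]'; python3 -c "
from station import r
print(r.finish_job())"
```

```text
time_s: 28.92
tcp_pos: [0.3792, -0.0672, 0.2326]
ee_rot: [[0.995, 0.103, 0.013], [0.103, -0.995, -0.004], [0.012, 0.005, -1.0]]
wrist_force: [0.5, 0.3, -0.6]
gripper_width: 1.001
the job is handed in; nothing more can be done
None
```

The meal carrier is packed as asked, in the order asked, and I handed the job in at about 29 s of the 112 s allowed.

- **Lower tray:** the large tub went into the longer compartment and the medium tub into the shorter one. Each was lowered until the wrist force showed contact before I let go.
- **Upper tray:** I stacked the beige tray on the posts, long side over long side. At first contact with the posts I read about 4 N sideways, which disappeared when I released it.
- **Small tub:** it went in last, into the upper compartment over the longer side.

**Final checks:** The upper tray matches its model at 70 mm height to within about 1 pixel and sits inside the corner guides. The small tub stands upright in the upper tray. The two lower tubs looked upright before stacking; afterwards they are only partly visible under the upper tray. I judged the boxes and bottle unmoved by eye from the pictures.

**Disagreements:**
- My first fits of the lower tray differed by 3–4 mm between cameras. I used the wrist-camera position, which matched all four posts to within about 1 mm.
- The first grasp position for the medium tub overshot by up to 11 mm with the fingers still open, so I corrected it before gripping.

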